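Fit out the sample stand

ROBOT

A 6-joint arm with a two-finger parallel gripper is mounted at the origin on a cart in front of the work surface, level with it; the furniture and walls round the work are solid. World frame = base frame: x ahead of the robot, y to its left, z up, the work surface at z = 0. Lengths are in m, angles in rad, forces in N, time in s.
With the tool pointing down it reaches from about 0.25 to 0.775 m from the base axis. Payload 4 kg.
Tool frame: the origin (TCP) lies at the very end of the fingers, on their centre line; the grasp point (between the pads) lies 19 mm behind it; z points along the fingers, y is the line along which they close (so a half turn about z gives the same grasp; the last joint's range is limited). The gripper opens to 85 mm and grips with 20 to 120 N. Pads are 22 mm wide; open, the fingers measure 114 mm over their backs; the gripper's body (76 mm by 85 mm) begins 54 mm behind the grasp point. The pads swing forward as they close: fully open they stand 13 mm farther back than shut.
Start: joints at [1.229, 0.087, 1.371, -0, 1.684, -0.103], TCP at [0.13, 0.534, 0.231] pointing down, gripper open.
Joint ranges: [-3.1, 3.1], [-0.76, 2.03], [0.27, 2.55], [-1.08, 4.22], [0.17, 2.65], [-2.57, 2.57]. Speed limits (rad/s): [2.79, 2.79, 3.14, 3.14, 3.14, 3.14].

INTERFACE

Orientations are given as a rotation vector (axis times angle).
In Python, from workcell import bot, viewer, hand_in gives the robot as it stands.
- The arm moves only by the tool move_arm, never from a script. Its argument "motion" is a list of rows, each a list of 3 entries, a list of its own where there are three numbers: the opening, from 0 (shut) to 1 (fully open), then the shift along the tool's x, y, z in units of 30 cm (1.0 is 30 cm), then the turn about the tool's z in units of 180 degrees (1.0 is 180 degrees). In form: [[claw, [x, y, z], roll], ...]. A call has exactly 10 rows; each row shifts and turns the commanded pose from where the row before left it, along the tool's axes as they then stand; what a row does not reach is not made up. A row lasts 1/10 s, in which the tool goes at most 50 mm and 8.59 degrees, less where a joint would pass 70% of its speed; a pose out of reach is approached as far as the arm can. A call with a number of a shift or a turn outside -1 to 1 is refused whole. A call with a gripper value outside its range is refused whole. The fingers move at their own pace and stop on an object; the grip force is fixed at half the most. Time passes only in rows, so rows that do not move let the fingers close, or fill a call up. It gives the time, the measured TCP pose, the force, the opening and the grip force at its end, in the units of the state.
- bot.state(): the state, without advancing time (a new reading comes with each control period).
- viewer.camera(name): name is "side" or "top" or "wrist"; returns a dict with "color" (480x640x3 uint8, red, green, blue), "z_map" (480x640 float32, m along the optical axis (not along the pixel's ray), 0 where there is no reading), "camera_matrix" (3x3 intrinsics, pixels), "R" (3x3) and "t" (3): a world point X has camera coordinates R X + t. Camera axes: x right, y down, z forward; pixel columns grow to the right and rows downward; lengths in m; the calibration is good to about 2 mm. A picture is of the moment at which its call begins.
- hand_in(): hands the job in; it is judged then, once.
The state is a dict: "time_s": time; "joint_pos": joint angles; "qvel": joint speeds; "joint_efforts": joint torques, N m; "tool_pos": TCP position; "orientation": TCP orientation; "force": force on the tool from outside, world axes, zero at the start; "moment": the same for the moment, N m; "finger_gap": finger opening in m; "finger_force": force on a finger pad.
Only numpy, scipy, OpenCV 4.12 (cv2) and the standard library are available. Lean on these libraries where they do the work, as an engineer would, in place of code of your own. Each camera call takes 0.05 s, during which the arm holds its last target. There are 200 camera calls.

TASK

Slide the vice jaw back to free the grooved wooden stand, lift the stand out and set it upright on the black mat. Then swing the small cabinet's door open by its handle, draw every thin wooden board straight up out of the slotted holder on the inside of the door, stand each one upright in a groove of the stand, fully down, and finally shut the cabinet door. Leave the other things on the bench where they are.

Things in the scene. Friction and masses are not known exactly. Their poses are not given: they have to be found in the camera images.
- cabinet: Small plywood cabinet fixed to the bench, 110 mm deep (its x), 208 mm wide (its y), 174 mm high. Origin: middle of its underside; its front, where the door is, looks to its -x. Roofed: nothing inside can be reached until the door is open.
- door (a joint): Angle of the door in rad: 0 shut, growing to 1.9 as it opens. Vertical hinge at the cabinet's front left corner (+y); the free edge swings out to the cabinet's -x, clockwise seen from above. 208 mm wide, top at z = 170 mm, moves easily (1 N at the handle) and stays where left. From about 1.3 rad on, the boards on its inside can be reached from above.
- door_handle (a point): Grip point of the door handle: a vertical round steel bar, 12 mm thick, 40 mm in front of the door's face, 184 mm from the hinge, from z = 80 to 171 mm, on two stubs at z = 85 and 117 mm. The point is at z = 150 mm; pinch it there from above. Moves with the door; its x axis points through the door to the inside, its -y axis along the door away from the hinge.
- door_hinge (a point): Point on the door's vertical hinge axis, at z = 150 mm.
- door_holder (a point): Middle of the floor (z = 40 mm) of the wooden board holder on the door's inner face; moves with the door, axes as door_handle. It has three upright slots at y = +46, 0 and -46 mm from this point (along the door), each 12 mm wide along the door, its walls up to z = 82 mm; boards stand in them square to the door, their middle 42 mm in from the hinge line (x = 0 here).
- vice: Steel vice fixed to the bench, 90 mm wide (its y), 232 mm long (its x); the bed's top is at z = 20 mm, the jaws' tops at z = 45 to 49 mm. Origin: on the bench below the middle of the clamped stand. The fixed jaw is at its +x, its face at x = +28.5 mm; the sliding jaw is at its -x.
- jaw (a joint): Travel of the vice's sliding jaw in m: 0 closed on the stand, growing to 0.05 as it slides open along the vice's -x. Slides stiffly (about 5 N) and stays where it is left.
- jaw_grip (a point): Grip point of the sliding jaw's handle: an upright steel tongue, 14 mm along the vice's x, 26 mm along its y, top at z = 108 mm; the point is 18 mm below its top, 30 mm behind the jaw. Moves with the jaw. Its axes are the vice's.
- stand: Dark wooden stand, 56 mm wide (its x), 226 mm long (its y), 48 mm high, 0.45 kg. Origin: middle of its underside. Four grooves run across its top, along its x, at y = -82.5, -27.5, 27.5, 82.5 mm: 12 mm wide, 28 mm deep (floor 20 mm above the underside), open at the ends. At the start it stands on the vice's bed, clamped across its width, its top about 20 mm above the jaws.
- mat: Black rubber mat fixed on the bench, 180 mm (its x) by 240 mm (its y), 3 mm thick; the stand goes on it. Origin: middle of its underside.
- board0: Thin flat wooden board, 60 mm wide (its x), 8 mm thick (its y), 120 mm tall (its z). Origin: middle of the end that is down at the start; in the stand either end may be down. At the start it stands upright, its lower 42 mm in a slot of the holder on the inside of the cabinet door, and swings along with the door. Two or three of board0..board2 are present.
- board1: Thin flat wooden board, 60 mm wide (its x), 8 mm thick (its y), 120 mm tall (its z). Origin: middle of the end that is down at the start; in the stand either end may be down. At the start it stands upright, its lower 42 mm in a slot of the holder on the inside of the cabinet door, and swings along with the door. Two or three of board0..board2 are present.
- board2: Thin flat wooden board, 60 mm wide (its x), 8 mm thick (its y), 120 mm tall (its z). Origin: middle of the end that is down at the start; in the stand either end may be down. At the start it stands upright, its lower 42 mm in a slot of the holder on the inside of the cabinet door, and swings along with the door. Two or three of board0..board2 are present.
- sanding_block: Brown sanding block, 62 x 113 x 35 mm, a bystander. Origin: middle of its underside.
- tape_measure: Yellow tape measure, 33 x 81 x 64 mm, a bystander. Origin: middle of its underside.
- screwdriver: Yellow screwdriver, 173 mm long, lying on the bench, a bystander.
- pencil: Red pencil, 143 mm long, lying on the bench, a bystander.

How it is judged:
On the way, in this order (a step that is already met when the one before it is completed fails the run):
1. the vice jaw is slid open by at least 15 mm while the stand is still in the vice (value of joint jaw above 0.015 m and distance between stand and vice_seat below 0.06 m), for 0.1 s.
2. the stand stands upright on the mat, let go (x of stand in the frame of mat between -0.09 and 0.09 m and y of stand in the frame of mat between -0.12 and 0.12 m and z of stand in the frame of mat below 0.008 m and angle between stand's own z axis and vertical below 0.1 rad and linear speed of stand below 0.03 m/s and contact force between stand and the fingers below 0.1 N), for 0.2 s.
3. the cabinet door has been swung open by at least 1.1 rad (value of joint door above 1.1 rad), for 0.1 s.
At the end, for the whole second after the job is handed in: Stand upright (0.1 rad) on the mat, its middle over the mat; every board present in a groove, under 6 mm off the groove floor, upright within 0.25 rad, within 20 mm of the middle of the stand's width; door shut within 0.06 rad; all at rest (x of stand in the frame of mat between -0.09 and 0.09 m and y of stand in the frame of mat between -0.12 and 0.12 m and z of stand in the frame of mat below 0.008 m and angle between stand's own z axis and vertical below 0.1 rad and linear speed of stand below 0.03 m/s and (z of board0 in the frame of stand between 0.012 and 0.026 m or z of board0 in the frame of stand between 0.132 and 0.146 m) and angle between the z axis of each of board0, board1, board2 and the z axis of stand, either way round below 0.25 rad and x of board0 in the frame of stand between -0.02 and 0.02 m and y of board0 in the frame of stand between -0.115 and 0.115 m and linear speed of each of board0, board1, board2 below 0.06 m/s and (z of board1 in the frame of stand between 0.012 and 0.026 m or z of board1 in the frame of stand between 0.132 and 0.146 m) and x of board1 in the frame of stand between -0.02 and 0.02 m and y of board1 in the frame of stand between -0.115 and 0.115 m and (z of board2 in the frame of stand between 0.012 and 0.026 m or z of board2 in the frame of stand between 0.132 and 0.146 m) and x of board2 in the frame of stand between -0.02 and 0.02 m and y of board2 in the frame of stand between -0.115 and 0.115 m and value of joint door below 0.06 rad); the robot touches nothing.
It fails at once if a bystander (sanding block) is pushed more than 5 cm from its place (distance of sanding_block from where it was at the start of the episode above 0.05 m).
It fails at once if a bystander (tape measure) is pushed more than 5 cm from its place (distance of tape_measure from where it was at the start of the episode above 0.05 m).
It fails at once if a bystander (screwdriver) is pushed more than 5 cm from its place (distance of screwdriver from where it was at the start of the episode above 0.05 m).
It fails at once if a bystander (pencil) is pushed more than 5 cm from its place (distance of pencil from where it was at the start of the episode above 0.05 m).
Of board0, board1, board2 only 2 to 3 are there at a start; the rules pass over those that are not, and their reading is None.
At some moment in a run one of stand may be knocked a few centimetres aside while the robot is not near it.
Once in a run the grip may slacken for a moment while it holds something.
It also fails if it takes over 208 s, if anything falls off the work surface, if the arm or the gripper's body presses on something with over 40 N, if the wrist force passes 120 N, or if a joint passes its speed limit or range.

## Working session

There is one attempt and no reset: what is moved stays moved. The work goes in short steps, Python scripts to look and compute and a tool call to move; the robot and the scene stay as the last step left them, time stands still between calls to the robot, and variables do not carry over. Pictures are saved under pics/ and viewed, at most 14 in all, crops included, and the job is handed in when it is done.

Besides the shell and the picture viewer there is one more tool, called after "Emit:" in YAML: its name, and indented under it one key for each argument. move_arm: Moves the arm, as the interface text tells. Its arguments: {"type":"object","properties":{"motion":{"type":"array","items":{"type":"array"}}},"required":["motion"]}

```bash
mkdir -p pics; ls
python3 - <<'E'
from workcell import bot, viewer
import cv2,numpy as np
s=bot.state(); print(s)
for n in ("top","side"):
    c=viewer.camera(n); cv2.imwrite(f"pics/{n}0.png",c["color"][:,:,::-1]); np.savez(f"{n}0.npz",**c)
    print(n,c["camera_matrix"],c["R"],c["t"])
E
```

```text
pics
{'time_s': 0.0, 'joint_pos': array([ 1.22890595e+00,  8.79875947e-02,  1.37228582e+00, -2.01972406e-05,
        1.68358204e+00, -1.03098620e-01]), 'qvel': array([-0.0005746 ,  0.00046198,  0.00056438, -0.00030079, -0.00107567,
       -0.0008914 ]), 'joint_efforts': array([-2.13355916e-04, -3.51893055e+01, -3.13259232e+01, -2.37657132e-04,
        1.13166074e-02, -2.58356545e-05]), 'tool_pos': array([0.12993249, 0.53391752, 0.23010529]), 'orientation': array([-0.37414881, -3.1187483 ,  0.00347321]), 'force': array([-0.3257443 ,  0.52341475, -0.02531109]), 'moment': array([-0.01005492,  0.00244817,  0.05948507]), 'finger_force': 0.0, 'finger_gap': 0.08548161208808172}
top [[434.62813544   0.         320.59463623]
 [  0.         434.62813544 234.12721891]
 [  0.           0.           1.        ]] [[-0.01592625 -0.99970529 -0.01832169]
 [-0.98617773  0.01872792 -0.16462914]
 [ 0.16492375  0.01544652 -0.98618536]] [0.01202156 0.53767008 1.09644847]
side [[544.6709393    0.         318.3496564 ]
 [  0.         544.6709393  241.76891538]
 [  0.           0.           1.        ]] [[ 0.85636425 -0.51636949  0.00167934]
 [-0.24987036 -0.41723497 -0.8737733 ]
 [ 0.45189055  0.7478486  -0.48633055]] [-0.46053106  0.22382733  0.87972498]
```

View pics/top0.png

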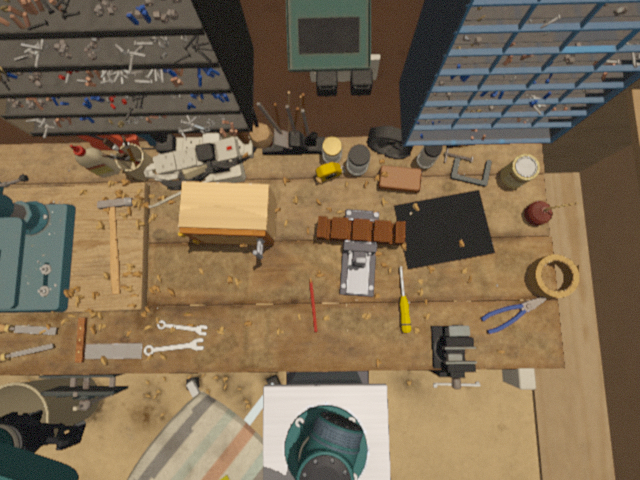

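View pics/side0.png

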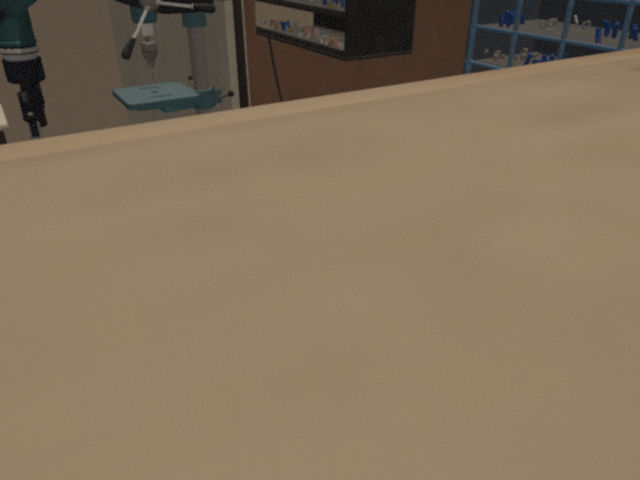

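The top view shows the cabinet (225,212) with its handle at (260,248), the stand in the vice (361,231), the jaw tongue (359,262) and the mat (444,229). The sanding block is at (400,179), the tape at (328,171), the screwdriver at (404,300) and the pencil at (313,305). The side view is blocked by a plank, so I'll use the top and wrist cameras.

```bash
cat > h.py <<'E'
import numpy as np, cv2
from scipy.spatial.transform import Rotation as Rot
def xyz(c):
    K,R,t=c["camera_matrix"],c["R"],c["t"]; z=c["z_map"].astype(float)
    v,u=np.mgrid[:480,:640]
    P=np.stack([(u-K[0,2])/K[0,0]*z,(v-K[1,2])/K[1,1]*z,z],-1)
    W=(P-t)@R; W[z==0]=np.nan; return W
def ray(c,u,v,h):
    K,R,t=c["camera_matrix"],c["R"],c["t"]
    C=-R.T@t; d=R.T@np.array([(u-K[0,2])/K[0,0],(v-K[1,2])/K[1,1],1]); return C+d*(h-C[2])/d[2]
def rect(W,m,big=True):
    n,l,st,_=cv2.connectedComponentsWithStats(m.astype(np.uint8))
    if n<2: return None
    i=1+st[1:,4].argmax(); p=W[l==i]
    (c,s,a)=cv2.minAreaRect((p[:,:2]*1000).astype(np.float32))
    return np.round(c,1),np.round(s,1),round(a,2),np.round(np.nanmedian(p[:,2])*1000,1),st[i]
def tool(s):
    return Rot.from_rotvec(s["orientation"]).as_matrix()
E
python3 - <<'E'
from h import *
c=dict(np.load("top0.npz")); W=xyz(c); Z=W[...,2]; X=W[...,0];Y=W[...,1]
hsv=cv2.cvtColor(c["color"],cv2.COLOR_RGB2HSV)
def box(u0,v0,u1,v1):
    m=np.zeros((480,640),bool); m[v0:v1,u0:u1]=1; return m
print("table z",np.nanmedian(Z[280:300,250:300]))
print("cab",rect(W,box(170,170,280,240)&(Z>.165)))
print("handle",rect(W,box(245,235,275,275)&(Z>.155)))
print("handlebar ",rect(W,box(245,235,275,275)&(Z>.06)))
print("stand",rect(W,box(305,205,415,255)&(Z>.06)&(Z<.08)))
print("tongue",rect(W,box(340,240,380,290)&(Z>.095)))
print("bed/jaws",rect(W,box(330,200,385,300)&(Z>.03)&(Z<.055)), rect(W,box(330,245,385,300)&(Z>.012)&(Z<.03)))
print("mat",rect(W,box(385,185,505,275)&(hsv[...,2]<45)))
print("block",rect(W,box(375,160,425,195)&(Z>.025)),"tape",rect(W,box(310,155,345,185)&(Z>.05)))
print("screw",rect(W,box(395,260,415,340)&(Z>.008)),"pencil",rect(W,box(305,275,322,335)&(hsv[...,1]>180)&(hsv[...,2]>90)))
cv2.imwrite("pics/a.png",cv2.resize(c["color"][150:310,170:510,::-1],None,fx=2.35,fy=2.35,interpolation=cv2.INTER_CUBIC))
for v in (178,190,200,215,225,233,238,243): print(v,[tuple(np.round(W[v,u]*1000).astype(int)) for u in (185,225,262)])
for v in range(236,272,3): print(v,[tuple(np.round(W[v,u]*1000).astype(int)) for u in (254,257,260,263,266)])
E
```

```text
table z 0.00031264493627619237
cab (array([583.4, 229.7]), array([210.8, 128.5]), 88.61, np.float64(174.0), array([ 178,  182,   91,   54, 4532], dtype=int32))
handle (array([517.2, 155.6]), array([48.7,  2. ]), 89.29, np.float64(165.9), array([245, 235,  21,   2,  41], dtype=int32))
handlebar  (array([498.8, 156.2]), array([56. , 71.8]), 13.64, np.float64(121.3), array([245, 235,  28,  25, 329], dtype=int32))
stand (array([ 539.6, -155.4]), array([43.2, 56.5]), 84.78, np.float64(68.4), array([373, 220,  18,  23, 374], dtype=int32))
tongue (array([459.9, -95.1]), array([22.5, 12.6]), 89.45, np.float64(107.4), array([356, 258,  10,   6,  58], dtype=int32))
bed/jaws (array([524.4, -92.2]), array([140.7, 148.3]), 88.88, np.float64(43.8), array([330, 211,  55,  57, 988], dtype=int32)) (array([ 434.9, -100.7]), array([104.3, 116.6]), 85.2, np.float64(18.9), array([ 340,  251,   42,   46, 1055], dtype=int32))
mat (array([ 554.2, -330.4]), array([171.7, 233.6]), 9.8, np.float64(3.5), array([ 395,  191,   99,   77, 2315], dtype=int32))
block (array([ 689.7, -214.7]), array([112.8,  64.1]), 8
[... 3726 characters left out ...]
1))]
263 [(np.int64(469), np.int64(184), np.int64(4)), (np.int64(470), np.int64(177), np.int64(-4)), (np.int64(470), np.int64(169), np.int64(-4)), (np.int64(469), np.int64(160), np.int64(1)), (np.int64(469), np.int64(152), np.int64(1))]
266 [(np.int64(461), np.int64(185), np.int64(-1)), (np.int64(461), np.int64(177), np.int64(-1)), (np.int64(461), np.int64(169), np.int64(-2)), (np.int64(460), np.int64(160), np.int64(4)), (np.int64(461), np.int64(153), np.int64(-5))]
269 [(np.int64(453), np.int64(185), np.int64(0)), (np.int64(453), np.int64(177), np.int64(1)), (np.int64(453), np.int64(168), np.int64(1)), (np.int64(452), np.int64(160), np.int64(5)), (np.int64(452), np.int64(152), np.int64(4))]
```

View pics/a.png

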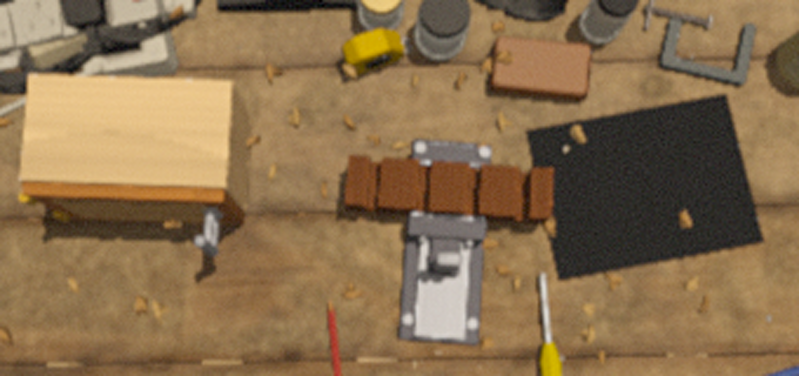

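The crop confirms the layout: tongue at (446,262) in crop pixels, five stand ridges from (360,182) to (541,193), door shut. Next I'll get the stand and vice yaw.

```bash
cat >> h.py <<'E'
def mrect(W,m):
    p=W[m]; c,s,a=cv2.minAreaRect((p[:,:2]*1000).astype(np.float32)); q=(p[:,:2]-p[:,:2].mean(0)); 
    e=np.linalg.svd(q,full_matrices=False)[2][0]; e=e*np.sign(e[1]); 
    return "rect",np.round(c,1),np.round(s,1),"mean",np.round(p.mean(0)*1000,1),"yaw of long axis from +y deg",round(np.degrees(np.arctan2(-e[0],e[1])),2),len(p)
def frame(s,target,psi):
    "tool-axes shift (units) and roll to reach target TCP with tool-y yaw psi(deg from +y, ccw); roll first, then shift in new axes"
    R=tool(s); y=R[:,1]; cur=np.degrees(np.arctan2(-y[0],y[1])); d=(psi-cur+180)%360-180
    a=np.radians(psi); Rn=np.array([[-np.cos(a),-np.sin(a),0],[-np.sin(a),np.cos(a),0],[0,0,-1]]).T
    return "cur psi",round(cur,2),"roll units",round(-d/180,4),"shift units",np.round(Rn.T@(np.array(target)-s["tool_pos"])/.3,3),"tilt",np.round(R[:,2],4)
E
python3 - <<'E'
from h import *
from workcell import bot
c=dict(np.load("top0.npz")); W=xyz(c); Z=W[...,2]
hsv=cv2.cvtColor(c["color"],cv2.COLOR_RGB2HSV)
m=np.zeros((480,640),bool); m[205:255,305:415]=1
m&=(Z>.06)&(Z<.08)&(hsv[...,1]>90)
print("stand",mrect(W,m))
b=np.zeros((480,640),bool); b[205:222,335:395]=1; b&=(Z>.035)&(Z<.055)&(hsv[...,1]<60); print("fixed jaw",mrect(W,b))
b=np.zeros((480,640),bool); b[235:258,335:395]=1; b&=(Z>.035)&(Z<.055)&(hsv[...,1]<60); print("slide jaw",mrect(W,b))
b=np.zeros((480,640),bool); b[250:275,345:375]=1; b&=(Z>.1); print("tongue",mrect(W,b))
print(frame(bot.state(),(.459,-.096,.19),-3))
E
```

```text
stand ('rect', array([ 544.4, -100.7]), array([225.7,  56.7]), 'mean', array([ 543.8, -101.6,   68.4]), 'yaw of long axis from +y deg', np.float64(-5.4), 1517)
fixed jaw ('rect', array([ 584.9, -106.3]), array([86.8, 24.3]), 'mean', array([ 586.5, -106.4,   45.9]), 'yaw of long axis from +y deg', np.float64(-4.7), 238)
slide jaw ('rect', array([496.8, -98.3]), array([85.1, 44.4]), 'mean', array([500. , -98.5,  43.8]), 'yaw of long axis from +y deg', np.float64(-5.03), 439)
tongue ('rect', array([459.9, -95.1]), array([22.5, 12.6]), 'mean', array([460.2, -95.3, 107.5]), 'yaw of long axis from +y deg', np.float64(-7.63), 56)
('cur psi', np.float64(-13.68), 'roll units', np.float64(-0.0593), 'shift units', array([-1.205, -2.04 ,  0.134]), 'tilt', array([-7.0e-04, -1.9e-03, -1.0e+00]))
```

Emit:
move_arm:
  motion:
    - [1,[0,0,0],-0.047]
    - [1,[-0.07,-0.11,0],0]
    - [1,[-0.07,-0.11,0],0]
    - [1,[-0.07,-0.11,0],0]
    - [1,[-0.07,-0.11,0],0]
    - [1,[-0.07,-0.11,0],0]
    - [1,[-0.07,-0.11,0],0]
    - [1,[-0.07,-0.11,0],0]
    - [1,[-0.07,-0.11,0],0]
    - [1,[-0.07,-0.11,0],0]

```text
time_s: 1.1
tool_pos: [0.2914, 0.2199, 0.2309]
orientation: [-0.142, -3.138, 0.0]
force: [1.0, -0.2, 1.1]
finger_gap: 0.0854
finger_force: 0.0
```

Emit:
move_arm:
  motion:
    - [1,[-0.07,-0.11,0.02],0]
    - [1,[-0.07,-0.11,0.02],0]
    - [1,[-0.07,-0.11,0.02],0]
    - [1,[-0.07,-0.11,0.02],0]
    - [1,[-0.07,-0.11,0.02],0]
    - [1,[-0.07,-0.11,0.02],0]
    - [1,[-0.07,-0.11,0],0]
    - [1,[-0.07,-0.11,0],0]
    - [1,[-0.07,-0.11,0],0]
    - [1,[0,0,0],0]

```text
time_s: 2.1
tool_pos: [0.4534, -0.0951, 0.1942]
orientation: [-0.151, -3.137, 0.002]
force: [0.1, 1.3, -0.4]
finger_gap: 0.0854
finger_force: 0.0
```

Run:
```python
from h import *
from workcell import bot
s=bot.state(); print(s["time_s"],s["tool_pos"],s["joint_pos"]); print(frame(s,(.460,-.0945,.073),-5.2))
```

```text
2.1 [ 0.45337376 -0.09508434  0.19418499] [-3.28245059e-01 -9.65366990e-02  1.62711881e+00 -1.38071681e-03
  1.61207354e+00 -1.80296609e+00]
('cur psi', np.float64(-5.51), 'roll units', np.float64(-0.0017), 'shift units', array([-0.022,  0.004,  0.404]), 'tilt', array([-0.0015, -0.001 , -1.    ]))
```

Emit:
move_arm:
  motion:
    - [1,[-0.022,0.004,0.1],0]
    - [1,[0,0,0.1],0]
    - [1,[0,0,0.1],0]
    - [1,[0,0,0.1],0]
    - [0,[0,0,0],0]
    - [0,[0,0,0],0]
    - [0,[0,0,0],0]
    - [0,[0,0,0],0]
    - [0,[0,0,0],0]
    - [0,[0,0,0],0]

```text
time_s: 3.1
tool_pos: [0.4603, -0.0947, 0.0782]
orientation: [0.144, 3.134, -0.013]
force: [-2.1, -10.0, 3.1]
finger_gap: 0.0251
finger_force: 60.0
```

Emit:
move_arm:
  motion:
    - [0,[0.02,0,0],0]
    - [0,[0.02,0,0],0]
    - [0,[0.02,0,0],0]
    - [0,[0.02,0,0],0]
    - [0,[0.02,0,0],0]
    - [0,[0.02,0,0],0]
    - [0,[0.02,0,0],0]
    - [0,[0.015,0,0],0]
    - [0,[0,0,0],0]
    - [0,[0,0,0],0]

```text
time_s: 4.1
tool_pos: [0.4151, -0.0906, 0.0782]
orientation: [0.144, 3.131, -0.013]
force: [1.0, -10.4, 0.2]
finger_gap: 0.0251
finger_force: 60.1
```

Emit:
move_arm:
  motion:
    - [1,[0,0,0],0]
    - [1,[0,0,0],0]
    - [1,[0,0,0],0]
    - [1,[0,0,-0.1],0]
    - [1,[0,0,-0.1],0]
    - [1,[0,0,-0.1],0.046]
    - [1,[0,0,-0.1],0.046]
    - [1,[0,0,0],0.046]
    - [1,[0,0,0],0.046]
    - [1,[0,0,0],0.046]

```text
time_s: 5.1
tool_pos: [0.413, -0.0864, 0.1959]
orientation: [1.251, 2.881, 0.001]
force: [-0.1, 0.3, -0.1]
finger_gap: 0.0854
finger_force: 0.0
```

Emit:
move_arm:
  motion:
    - [1,[0,0,0],0.046]
    - [1,[0,0,0],0.046]
    - [1,[0,0,0],0.046]
    - [1,[0,0,0],0.046]
    - [1,[0,0,0],0.046]
    - [1,[0,0,0],0.04]
    - [1,[0,0,0],0]
    - [1,[0,0,0],0]
    - [1,[0,0,0],0]
    - [1,[0,0,0],0]

```text
time_s: 6.1
tool_pos: [0.4128, -0.0866, 0.1953]
orientation: [-2.319, -2.119, -0.0]
force: [-0.3, 0.8, -0.2]
finger_gap: 0.0852
finger_force: 0.0
```

Run:
```python
from h import *
from workcell import bot,viewer
s=bot.state(); print(s["time_s"],s["tool_pos"],s["joint_pos"])
c=viewer.camera("top"); W=xyz(c); Z=W[...,2]
hsv=cv2.cvtColor(c["color"],cv2.COLOR_RGB2HSV)
m=np.zeros((480,640),bool); m[205:255,305:415]=1
m&=(Z>.06)&(Z<.08)&(hsv[...,1]>90)
print("stand",mrect(W,m))
print(frame(s,(.5444,-.1007,.055),-95.2))
cv2.imwrite("pics/t1.png",cv2.resize(c["color"][150:310,170:510,::-1],None,fx=2.35,fy=2.35))
```

```text
6.1 [ 0.41283618 -0.08664924  0.19530011] [-3.41574291e-01 -1.93987831e-01  1.70979514e+00  1.37851919e-04
  1.62582503e+00 -2.51549706e-01]
stand ('rect', array([ 544.8, -100.8]), array([225.4,  57.3]), 'mean', array([ 548. , -100.1,   68.4]), 'yaw of long axis from +y deg', np.float64(-4.75), 1208)
('cur psi', np.float64(-95.16), 'roll units', np.float64(0.0002), 'shift units', array([-0.007,  0.441,  0.468]), 'tilt', array([ 0.e+00,  1.e-04, -1.e+00]))
```

View pics/t1.png

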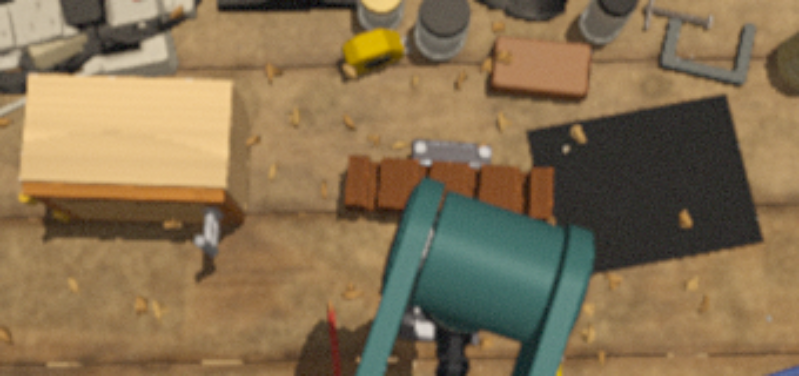

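The stand is still in place at (448,185) in crop pixels, and the forearm hides the vice's jaw. Next I'll descend over the stand's middle ridge and grip it.

Emit:
move_arm:
  motion:
    - [1,[-0.007,0.11,0],0]
    - [1,[0,0.11,0],0]
    - [1,[0,0.11,0.08],0]
    - [1,[0,0.11,0.1],0]
    - [1,[0,0,0.1],0]
    - [1,[0,0,0.1],0]
    - [1,[0,0,0.06],0]
    - [1,[0,0,0.03],0]
    - [1,[0,0,0.02],0]
    - [1,[0,0,0],0]

```text
time_s: 7.15
tool_pos: [0.5441, -0.1008, 0.0483]
orientation: [-2.32, -2.118, 0.0]
force: [-0.9, 1.1, 0.6]
finger_gap: 0.0857
finger_force: 0.0
```

Emit:
move_arm:
  motion:
    - [0,[0,0,0],0]
    - [0,[0,0,0],0]
    - [0,[0,0,0],0]
    - [0,[0,0,0],0]
    - [0,[0,0,0],0]
    - [0,[0,0,0],0]
    - [0,[0,0,0],0]
    - [0,[0,0,0],0]
    - [0,[0,0,0],0]
    - [0,[0,0,0],0]

```text
time_s: 8.15
tool_pos: [0.5458, -0.1013, 0.0505]
orientation: [2.317, 2.115, 0.004]
force: [0.0, -0.3, 5.6]
finger_gap: 0.0543
finger_force: 67.9
```

Emit:
move_arm:
  motion:
    - [0,[0,0,-0.013],0]
    - [0,[0,0,-0.013],0]
    - [0,[0,-0.02,0],0]
    - [0,[0,-0.02,0],0]
    - [0,[-0.03,0,0],0]
    - [0,[-0.07,0,0],0]
    - [0,[-0.07,0,0],0]
    - [0,[-0.07,0,0],0]
    - [0,[-0.07,0,0],0]
    - [0,[-0.07,0,0],0]

```text
time_s: 9.15
tool_pos: [0.5211, -0.2146, 0.0556]
orientation: [-2.32, -2.117, 0.001]
force: [0.5, 0.3, -5.3]
finger_gap: 0.0542
finger_force: 66.6
```

Emit:
move_arm:
  motion:
    - [0,[-0.07,0,0],0]
    - [0,[-0.07,0,0],0]
    - [0,[-0.07,0,0],0]
    - [0,[-0.07,0,0],0]
    - [0,[-0.07,0.03,0],0]
    - [0,[-0.05,0.04,0],0]
    - [0,[0,0.04,0],0]
    - [0,[0,0.02,0],0]
    - [0,[0,0,0],0]
    - [0,[0,0,0],0]

```text
time_s: 10.15
tool_pos: [0.5494, -0.3352, 0.0557]
orientation: [-2.318, -2.118, 0.0]
force: [-0.3, 0.8, -5.6]
finger_gap: 0.0545
finger_force: 66.7
```

Run:
```python
from h import *
from workcell import bot,viewer
s=bot.state(); print(s["time_s"],s["tool_pos"],s["joint_pos"],s["finger_gap"],s["force"])
c=viewer.camera("top"); W=xyz(c); Z=W[...,2]
cv2.imwrite("pics/t2.png",cv2.resize(c["color"][150:310,250:590,::-1],None,fx=2.35,fy=2.35))
hsv=cv2.cvtColor(c["color"],cv2.COLOR_RGB2HSV)
m=np.zeros((480,640),bool); m[180:290,385:520]=1
m&=(Z>.03)&(Z<.1)&(hsv[...,1]>90)&(hsv[...,0]<15)
print("stand",mrect(W,m))
```

```text
10.15 [ 0.54944732 -0.3351814   0.05565036] [-6.35826799e-01  3.83391239e-01  1.36740778e+00  1.51315752e-05
  1.39243370e+00 -5.45946550e-01] 0.05452909733187799 [-0.33748866  0.76774784 -5.59438381]
stand ('rect', array([ 600. , -310.1]), array([287.7, 156.7]), 'mean', array([ 572.9, -294.8,   60.2]), 'yaw of long axis from +y deg', np.float64(-28.45), 1374)
```

View pics/t2.png

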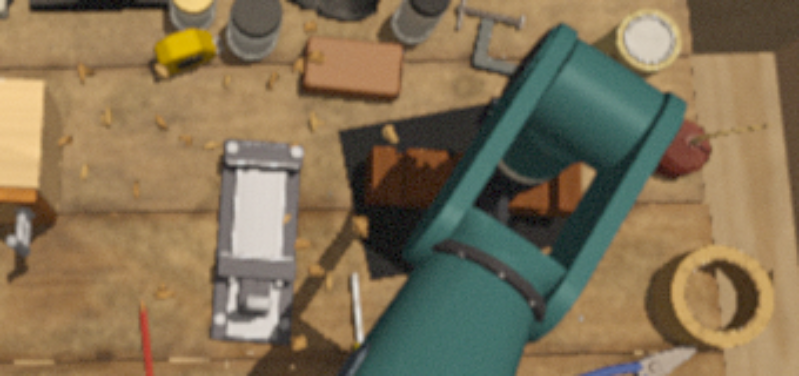

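The stand hangs level over the mat and the vice is empty with its jaw open. Next I'll lower it and let go.

Emit:
move_arm:
  motion:
    - [0,[0,0,0.02],0]
    - [0,[0,0,0.02],0]
    - [0,[0,0,0.02],0]
    - [0,[0,0,0.014],0]
    - [0,[0,0,0],0]
    - [0,[0,0,0],0]
    - [1,[0,0,0],0]
    - [1,[0,0,0],0]
    - [1,[0,0,0],0]
    - [1,[0,0,0],0]

```text
time_s: 11.2
tool_pos: [0.5503, -0.3367, 0.0348]
orientation: [2.319, 2.117, 0.001]
force: [0.2, 0.4, 0.0]
finger_gap: 0.0856
finger_force: 0.0
```

Emit:
move_arm:
  motion:
    - [1,[0,0,-0.05],0]
    - [1,[0,0,-0.1],0]
    - [1,[0,0,-0.14],0]
    - [1,[0,0,-0.14],0]
    - [1,[0,0,-0.14],0]
    - [1,[0.05,-0.05,-0.04],-0.045]
    - [1,[0.08,-0.06,0],-0.045]
    - [1,[0.1,-0.06,0],-0.045]
    - [1,[0.1,-0.05,0],-0.045]
    - [1,[0,0,0],-0.045]

```text
time_s: 12.2
tool_pos: [0.4673, -0.2447, 0.2185]
orientation: [1.434, 2.795, 0.001]
force: [-0.0, -0.2, 0.8]
finger_gap: 0.0856
finger_force: 0.0
```

```bash
cat >> h.py <<'E'
def stand(c):
    W=xyz(c); Z=W[...,2]; hsv=cv2.cvtColor(c["color"],cv2.COLOR_RGB2HSV)
    m=np.zeros((480,640),bool); m[170:310,385:530]=1
    m&=(Z>.04)&(Z<.06)&(hsv[...,1]>90)&(hsv[...,0]<15)
    return mrect(W,m)
E
python3 - <<'E'
from h import *
from workcell import bot,viewer
s=bot.state(); print(s["time_s"],s["tool_pos"],s["joint_pos"])
c=viewer.camera("top"); print("stand",stand(c))
print(frame(s,(.477,.153,.25),-1.4))
E
```

```text
12.2 [ 0.46726308 -0.24472134  0.21850964] [-5.90276501e-01  3.98122302e-02  1.44604339e+00  5.03810866e-04
  1.65575748e+00 -1.21326244e+00]
stand ('rect', array([ 615.6, -243.9]), array([179.1,  91.2]), 'mean', array([ 559.9, -242.7,   51. ]), 'yaw of long axis from +y deg', np.float64(27.37), 230)
('cur psi', np.float64(-54.3), 'roll units', np.float64(-0.2939), 'shift units', array([-0.   ,  1.326, -0.105]), 'tilt', array([ 3.e-04,  4.e-04, -1.e+00]))
```

Emit:
move_arm:
  motion:
    - [1,[0,0,-0.015],-0.042]
    - [1,[0,0,-0.015],-0.042]
    - [1,[0,0,-0.015],-0.042]
    - [1,[0,0,-0.015],-0.042]
    - [1,[0,0,-0.015],-0.042]
    - [1,[0,0,-0.015],-0.042]
    - [1,[0,0,-0.015],-0.042]
    - [1,[0,0.12,0],0]
    - [1,[0,0.12,0],0]
    - [1,[0,0.12,0],0]

```text
time_s: 13.25
tool_pos: [0.4733, -0.1389, 0.2497]
orientation: [0.056, 3.139, -0.001]
force: [0.1, -0.3, 0.7]
finger_gap: 0.0851
finger_force: 0.0
```

Emit:
move_arm:
  motion:
    - [1,[0,0.12,0],0]
    - [1,[0,0.12,0],0]
    - [1,[0,0.12,0],0]
    - [1,[0,0.12,0],0]
    - [1,[0,0.12,0],0]
    - [1,[0,0.12,0],0]
    - [1,[0,0.12,0],0]
    - [1,[0,0.12,0],0]
    - [1,[0,0,0],0]
    - [1,[0,0,0],0]

```text
time_s: 14.25
tool_pos: [0.4823, 0.1488, 0.2493]
orientation: [0.049, 3.14, -0.0]
force: [0.7, 0.3, -0.1]
finger_gap: 0.0854
finger_force: 0.0
```

Run:
```python
from h import *
from workcell import bot,viewer
s=bot.state(); print(s["time_s"],s["tool_pos"],s["joint_pos"])
c=viewer.camera("top"); print("stand",stand(c))
print(frame(s,(.477,.153,.131),-1.4))
c=viewer.camera("wrist");cv2.imwrite("pics/w1.png",c["color"][:,:,::-1])
W=xyz(c); m=(abs(W[...,0]-.477)<.03)&(abs(W[...,1]-.153)<.025)&(abs(W[...,2]-.171)<.012)
print(mrect(W,m))
```

```text
14.25 [0.48234407 0.14878962 0.24928452] [ 1.87206342e-01 -1.75694879e-02  1.44340615e+00 -5.64295131e-04
  1.71454763e+00 -1.35227632e+00]
stand ('rect', array([ 566.3, -298.8]), array([308.5, 133.7]), 'mean', array([ 547.1, -335.5,   51. ]), 'yaw of long axis from +y deg', np.float64(-5.5), 1555)
('cur psi', np.float64(-1.8), 'roll units', np.float64(-0.0022), 'shift units', array([0.018, 0.014, 0.394]), 'tilt', array([ 1.3e-03, -3.0e-04, -1.0e+00]))
('rect', array([477. , 156.8]), array([11.4, 11.4]), 'mean', array([475.9, 156.8, 167.6]), 'yaw of long axis from +y deg', np.float64(1.55), 287)
```

View pics/w1.png

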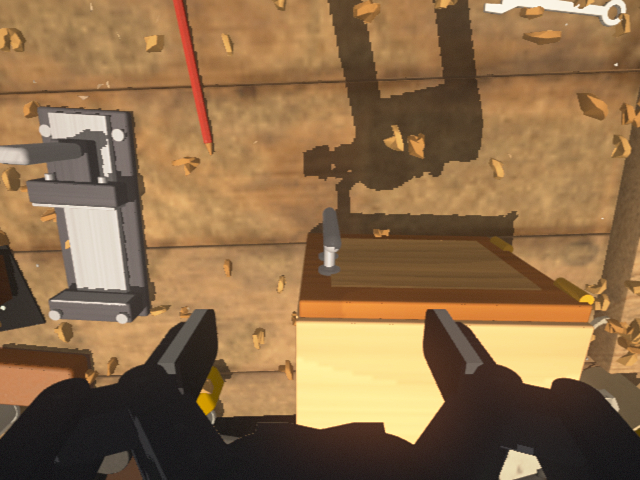

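The wrist view shows the handle bar top at (330,215), the door face below it, and a yellow hinge barrel near (575,290). Now locating the hinge.

Run:
```python
from h import *
from workcell import bot,viewer
c=viewer.camera("wrist"); np.savez("w1.npz",**c)
W=xyz(c); hsv=cv2.cvtColor(c["color"],cv2.COLOR_RGB2HSV)
m=(hsv[...,1]>170)&(hsv[...,2]>120)&(hsv[...,0]>20)&(hsv[...,0]<32)
m[:220]=0;m[310:]=0;m[:,:470]=0
n,l,st,_=cv2.connectedComponentsWithStats(m.astype(np.uint8))
for i in range(1,n):
    if st[i,4]>20: p=W[l==i]*1000; print(st[i],np.round(np.nanpercentile(p,[3,50,97],axis=0),0).tolist())
# door top edge/front
for u in (340,420,500,560): print(u,[(v,)+tuple(np.round(W[v,u]*1000).astype(int)) for v in range(290,330,4)])
```

```text
[581 295  13   9  78] [[522.0, 331.0, 164.0], [525.0, 335.0, 164.0], [527.0, 339.0, 166.0]]
340 [(290, np.int64(518), np.int64(162), np.int64(153)), (294, np.int64(518), np.int64(162), np.int64(159)), (298, np.int64(518), np.int64(161), np.int64(165)), (302, np.int64(519), np.int64(161), np.int64(170)), (306, np.int64(521), np.int64(161), np.int64(170)), (310, np.int64(524), np.int64(161), np.int64(171)), (314, np.int64(528), np.int64(161), np.int64(169)), (318, np.int64(532), np.int64(161), np.int64(169)), (322, np.int64(532), np.int64(161), np.int64(173)), (326, np.int64(535), np.int64(161), np.int64(173))]
420 [(290, np.int64(521), np.int64(221), np.int64(151)), (294, np.int64(521), np.int64(219), np.int64(157)), (298, np.int64(520), np.int64(218), np.int64(164)), (302, np.int64(521), np.int64(216), np.int64(169)), (306, np.int64(524), np.int64(216), np.int64(169)), (310, np.int64(527), np.int64(216), np.int64(170)), (314, np.int64(530), np.int64(217), np.int64(170)), (318, np.int64(533), np.int64(217), np.int64(170)), (322, np.int64(535), np.int64(216), np.int64(172)), (326, np.i
[... 391 characters left out ...]
3), np.int64(169)), (318, np.int64(535), np.int64(272), np.int64(170)), (322, np.int64(536), np.int64(272), np.int64(172)), (326, np.int64(539), np.int64(271), np.int64(173))]
560 [(290, np.int64(527), np.int64(328), np.int64(146)), (294, np.int64(526), np.int64(322), np.int64(154)), (298, np.int64(527), np.int64(320), np.int64(158)), (302, np.int64(526), np.int64(316), np.int64(165)), (306, np.int64(527), np.int64(313), np.int64(169)), (310, np.int64(530), np.int64(314), np.int64(169)), (314, np.int64(534), np.int64(315), np.int64(169)), (318, np.int64(536), np.int64(314), np.int64(170)), (322, np.int64(540), np.int64(315), np.int64(169)), (326, np.int64(540), np.int64(312), np.int64(174))]
```

Emit:
move_arm:
  motion:
    - [1,[0.019,0.026,0],0.0044]
    - [1,[0,0,0.1],0]
    - [1,[0,0,0.1],0]
    - [1,[0,0,0.1],0]
    - [1,[0,0,0.094],0]
    - [0,[0,0,0],0]
    - [0,[0,0,0],0]
    - [0,[0,0,0],0]
    - [0,[0,0,0],0]
    - [0,[0,0,0],0]

```text
time_s: 15.4
tool_pos: [0.4775, 0.1564, 0.1319]
orientation: [0.071, 3.138, 0.001]
force: [0.3, -0.8, 0.3]
finger_gap: 0.0123
finger_force: 0.6
```

Emit:
move_arm:
  motion:
    - [0,[0.053,0.015,0],0.028]
    - [0,[0.053,0.015,0],0.028]
    - [0,[0.053,0.015,0],0.028]
    - [0,[0.053,0.015,0],0.028]
    - [0,[0,0,0],0]
    - [0,[0,0,0],0]
    - [0,[0,0,0],0]
    - [0,[0,0,0],0]
    - [0,[0,0,0],0]
    - [0,[0,0,0],0]

```text
time_s: 16.4
tool_pos: [0.4202, 0.1884, 0.132]
orientation: [0.616, 3.074, 0.014]
force: [6.1, 9.3, -1.9]
finger_gap: 0.0104
finger_force: 59.1
```

Emit:
move_arm:
  motion:
    - [0,[0.053,0.018,0],0.028]
    - [0,[0.053,0.018,0],0.028]
    - [0,[0.053,0.018,0],0.028]
    - [0,[0.053,0.018,0],0.028]
    - [0,[0.053,0.018,0],0.028]
    - [0,[0.053,0.018,0],0.028]
    - [0,[0,0,0],0]
    - [0,[0,0,0],0]
    - [0,[0,0,0],0]
    - [0,[0,0,0],0]

```text
time_s: 17.4
tool_pos: [0.3624, 0.2677, 0.132]
orientation: [1.398, 2.807, 0.013]
force: [8.2, 5.2, -3.6]
finger_gap: 0.01
finger_force: 59.1
```

Emit:
move_arm:
  motion:
    - [0,[0.053,0.018,0],0.028]
    - [0,[0.053,0.018,0],0.028]
    - [0,[0.053,0.018,0],0.028]
    - [0,[0.053,0.018,0],0.028]
    - [0,[0.053,0.018,0],0.028]
    - [0,[0.053,0.018,0],0.028]
    - [0,[0.053,0.018,0],0.028]
    - [0,[0,0,0],0]
    - [0,[0,0,0],0]
    - [0,[0,0,0],0]

```text
time_s: 18.4
tool_pos: [0.3546, 0.3818, 0.132]
orientation: [2.185, 2.254, 0.008]
force: [4.3, 0.5, 1.7]
finger_gap: 0.0104
finger_force: 59.4
```

Emit:
move_arm:
  motion:
    - [1,[0,0,0],0]
    - [1,[0,0,0],0]
    - [1,[0,0,0],0]
    - [1,[0,0,-0.1],0]
    - [1,[0,0,-0.1],0]
    - [1,[0,0,-0.1],0]
    - [1,[0,0,-0.1],0]
    - [1,[0,0,-0.1],0]
    - [1,[-0.1,0,0],0]
    - [1,[-0.1,0,0],0]

```text
time_s: 19.4
tool_pos: [0.3544, 0.3213, 0.2812]
orientation: [2.185, 2.257, 0.002]
force: [0.2, 0.2, -0.2]
finger_gap: 0.0853
finger_force: 0.0
```

Run:
```python
from h import *
from workcell import bot,viewer
s=bot.state(); print(s["time_s"],s["tool_pos"],s["joint_pos"])
c=viewer.camera("wrist"); np.savez("w2.npz",**c); cv2.imwrite("pics/w2.png",c["color"][:,:,::-1])
W=xyz(c)
for z in (.16,.171): print(z,rect(W,abs(W[...,2]-z)<.005))
```

```text
19.4 [0.35437949 0.32127888 0.28123672] [ 6.17656203e-01 -7.88155825e-02  1.43935766e+00  2.78158984e-04
  1.77949310e+00  5.85611191e-01]
0.16 (array([438. , 349.5]), array([206.7,   7.5]), 2.75, np.float64(160.4), array([295, 195, 280,  17, 891], dtype=int32))
0.171 (array([570. , 239.9]), array([ 94.2, 204.2]), 15.31, np.float64(173.6), array([  523,   225,   117,   208, 15619], dtype=int32))
```

View pics/w2.png

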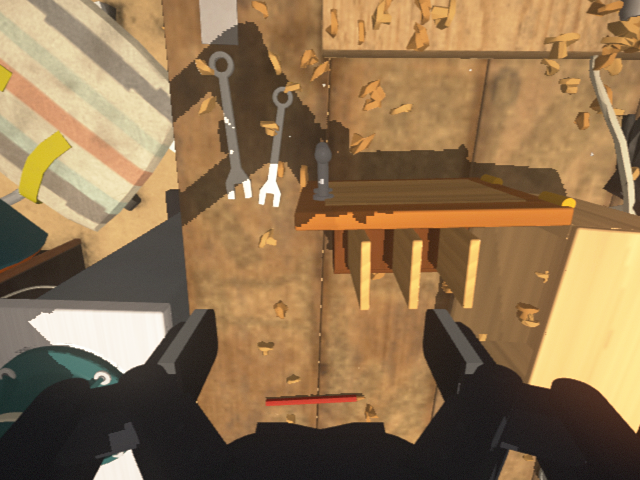

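Door is open about 1.5 rad and three boards are visible at columns ~364, 415 and 471 (rows 230–308). Next I'll measure their tops.

```bash
cat >> h.py <<'E'
def boards(c,z0,ztol,xlim,ylim,big=40):
    W=xyz(c); m=(abs(W[...,2]-z0)<ztol)&(W[...,0]>xlim[0])&(W[...,0]<xlim[1])&(W[...,1]>ylim[0])&(W[...,1]<ylim[1])
    n,l,st,_=cv2.connectedComponentsWithStats(m.astype(np.uint8))
    return [mrect(W,l==i) for i in range(1,n) if st[i,4]>big]
E
python3 - <<'E'
from h import *
from workcell import bot
c=dict(np.load("w2.npz")); s=bot.state()
for b in boards(c,.160,.006,(.34,.52),(.22,.328)): print(b)
print("door",boards(c,.170,.005,(.30,.54),(.33,.37)))
W=xyz(c)
for u in (345,365,390,415,440,470): print(u,[(v,)+tuple(np.round(W[v,u]*1000).astype(int)) for v in range(225,312,12)])
E
```

```text
('rect', array([475.6, 293.1]), array([ 8.3, 59.6]), 'mean', array([474.8, 294.5, 158.9]), 'yaw of long axis from +y deg', np.float64(2.71), 856)
('rect', array([391., 289.]), array([ 8.3, 60.1]), 'mean', array([390.6, 290.4, 159.4]), 'yaw of long axis from +y deg', np.float64(2.86), 743)
('rect', array([431.1, 290.9]), array([ 8.6, 59.7]), 'mean', array([430.4, 292.5, 159.2]), 'yaw of long axis from +y deg', np.float64(2.74), 786)
door [('rect', array([436.5, 341.6]), array([204. ,  18.4]), 'mean', array([437.6, 340.6, 169.4]), 'yaw of long axis from +y deg', np.float64(-87.19), 5284)]
345 [(225, np.int64(372), np.int64(333), np.int64(170)), (237, np.int64(380), np.int64(297), np.int64(82)), (249, np.int64(381), np.int64(284), np.int64(81)), (261, np.int64(382), np.int64(271), np.int64(81)), (273, np.int64(384), np.int64(250), np.int64(62)), (285, np.int64(390), np.int64(208), np.int64(1)), (297, np.int64(392), np.int64(190), np.int64(-2)), (309, np.int64(392), np.int64(173), np.int64(-1))]
365 [(225, np.int64(387), np.int64(334), np.int64(170)), (237, np.int64(391), np.int64(318), 
[... 1292 characters left out ...]
nt64(289), np.int64(87)), (261, np.int64(476), np.int64(278), np.int64(90)), (273, np.int64(476), np.int64(267), np.int64(95)), (285, np.int64(514), np.int64(211), np.int64(-2)), (297, np.int64(516), np.int64(195), np.int64(1)), (309, np.int64(401), np.int64(334), np.int64(298))]
470 [(225, np.int64(464), np.int64(336), np.int64(170)), (237, np.int64(472), np.int64(323), np.int64(155)), (249, np.int64(471), np.int64(314), np.int64(160)), (261, np.int64(473), np.int64(304), np.int64(160)), (273, np.int64(475), np.int64(294), np.int64(159)), (285, np.int64(476), np.int64(284), np.int64(160)), (297, np.int64(479), np.int64(273), np.int64(159)), (309, np.int64(552), np.int64(184), np.int64(12))]
```

Run:
```python
from h import *
from workcell import bot,viewer
s=bot.state()
print(frame(s,(.391,.2893,.115),-87.2))
```

```text
('cur psi', np.float64(-88.38), 'roll units', np.float64(-0.0066), 'shift units', array([-0.099,  0.118,  0.554]), 'tilt', array([ 9.0e-04, -3.4e-03, -1.0e+00]))
```

Emit:
move_arm:
  motion:
    - [0.35,[0,0,0],-0.0066]
    - [0.35,[-0.05,0.06,0],0]
    - [0.35,[-0.049,0.058,0],0]
    - [0.35,[0,0,0.1],0]
    - [0.35,[0,0,0.1],0]
    - [0.35,[0,0,0.08],0]
    - [0.35,[0,0,0],0]
    - [0.35,[0,0,0],0]
    - [0.35,[0,0,0],0]
    - [0.35,[0,0,0],0]

```text
time_s: 20.45
tool_pos: [0.3922, 0.2943, 0.1982]
orientation: [2.163, 2.277, 0.005]
force: [0.0, -1.1, -0.0]
finger_gap: 0.0296
finger_force: 0.0
```

Run:
```python
from h import *
from workcell import bot,viewer
s=bot.state(); print(s["finger_gap"],s["tool_pos"])
print(frame(s,(.391,.2893,.115),-87.2))
c=viewer.camera("wrist"); 
for b in boards(c,.160,.006,(.34,.52),(.22,.328)): print(b)
print("stand",stand(viewer.camera("top")))
```

```text
0.029583297926104254 [0.39215327 0.29428217 0.19819703]
('cur psi', np.float64(-87.06), 'roll units', np.float64(0.0008), 'shift units', array([-0.016, -0.005,  0.277]), 'tilt', array([ 0.003,  0.002, -1.   ]))
('rect', array([392.1, 288.8]), array([ 7.8, 60. ]), 'mean', array([392.1, 291. , 159.6]), 'yaw of long axis from +y deg', np.float64(3.23), 1433)
('rect', array([431.2, 294.5]), array([ 8.4, 52.8]), 'mean', array([430.7, 299.7, 159.3]), 'yaw of long axis from +y deg', np.float64(3.92), 1220)
('rect', array([484. , 293.6]), array([ 8.9, 60.2]), 'mean', array([483. , 295.2, 158.8]), 'yaw of long axis from +y deg', np.float64(2.78), 1840)
stand ('rect', array([ 603.6, -310.7]), array([288.5, 163.2]), 'mean', array([ 547.4, -335.2,   51.1]), 'yaw of long axis from +y deg', np.float64(-5.77), 1535)
```

Emit:
move_arm:
  motion:
    - [0.35,[-0.016,-0.003,0.06],0]
    - [0.35,[0,0,0.08],0]
    - [0.35,[0,0,0.08],0]
    - [0.35,[0,0,0.057],0]
    - [0.35,[0,0,0],0]
    - [0,[0,0,0],0]
    - [0,[0,0,0],0]
    - [0,[0,0,0],0]
    - [0,[0,0,0],0]
    - [0,[0,0,0],0]

```text
time_s: 21.55
tool_pos: [0.3911, 0.2889, 0.1137]
orientation: [2.164, 2.277, 0.002]
force: [-0.1, -0.2, 3.2]
finger_gap: 0.0077
finger_force: 58.8
```

Emit:
move_arm:
  motion:
    - [0,[0,0,-0.03],0]
    - [0,[0,0,-0.05],0]
    - [0,[0,0,-0.06],0]
    - [0,[0,0,-0.06],0]
    - [0,[0,0,-0.06],0]
    - [0,[0,0,-0.06],0]
    - [0,[0,0,-0.06],0]
    - [0,[0,0,-0.06],0]
    - [0,[0,0,-0.06],0]
    - [0,[0,0,0],0]

```text
time_s: 22.55
tool_pos: [0.3916, 0.2893, 0.2663]
orientation: [2.163, 2.276, 0.008]
force: [0.3, -0.2, -0.0]
finger_gap: 0.0074
finger_force: 58.4
```

Emit:
move_arm:
  motion:
    - [0,[-0.1,0,0],0]
    - [0,[-0.14,0,0],0]
    - [0,[-0.14,0,0],0]
    - [0,[-0.14,0,0],0]
    - [0,[-0.14,0,0],0]
    - [0,[-0.14,0,0],0]
    - [0,[-0.14,0,0],0]
    - [0,[-0.14,0,0],0.04]
    - [0,[0,0,0],0.045]
    - [0,[0,0,0],0.045]

```text
time_s: 23.55
tool_pos: [0.4066, -0.0363, 0.2617]
orientation: [-2.588, -1.777, 0.002]
force: [-0.7, -0.0, -0.4]
finger_gap: 0.0071
finger_force: 58.4
```

Emit:
move_arm:
  motion:
    - [0,[0,0,0],0.045]
    - [0,[0,0,0],0.045]
    - [0,[0,0,0],0.045]
    - [0,[0,0,0],0.045]
    - [0,[0,0,0],0.045]
    - [0,[0,0,0],0.045]
    - [0,[0,0,0],0.045]
    - [0,[0,0,0],0.045]
    - [0,[0,0,0],0.045]
    - [0,[0,0,0],0.012]

```text
time_s: 24.55
tool_pos: [0.4066, -0.0347, 0.2618]
orientation: [-3.137, 0.157, 0.003]
force: [-0.1, -0.3, -0.2]
finger_gap: 0.0071
finger_force: 58.4
```

Run:
```python
from h import *
from workcell import bot,viewer
s=bot.state(); print(s["finger_gap"],s["tool_pos"],s["joint_pos"])
print(frame(s,(.45,-.255,.25),174.5))
```

```text
0.007081864159731079 [ 0.4066496  -0.03474055  0.26181729] [-2.24445669e-01 -2.35850410e-01  1.61283621e+00  1.16741405e-04
  1.76687750e+00  1.44641863e+00]
('cur psi', np.float64(174.27), 'roll units', np.float64(-0.0013), 'shift units', array([0.214, 0.717, 0.039]), 'tilt', array([-2.2e-03,  6.0e-04, -1.0e+00]))
```

Emit:
move_arm:
  motion:
    - [0,[0.02,0.11,-0.01],0]
    - [0,[0.02,0.11,-0.01],0]
    - [0,[0.02,0.11,-0.01],0]
    - [0,[0.02,0.11,-0.01],0]
    - [0,[0.02,0.11,-0.01],0]
    - [0,[0.02,0.11,-0.01],0]
    - [0,[0.02,0.11,-0.01],0]
    - [0,[0.02,0.11,-0.01],0]
    - [0,[0,0.1,0],0]
    - [0,[0,0,0],0]

```text
time_s: 25.55
tool_pos: [0.4255, -0.335, 0.2846]
orientation: [-3.136, 0.159, 0.005]
force: [-0.2, -0.5, -0.5]
finger_gap: 0.0073
finger_force: 58.7
```

Run:
```python
from h import *
from workcell import bot,viewer
s=bot.state(); print(s["finger_gap"],s["tool_pos"],s["joint_pos"])
c=viewer.camera("wrist"); np.savez("w3.npz",**c); cv2.imwrite("pics/w3.png",c["color"][:,:,::-1])
W=xyz(c); hsv=cv2.cvtColor(c["color"],cv2.COLOR_RGB2HSV)
m=(abs(W[...,2]-.051)<.006)&(hsv[...,1]>90)&(abs(W[...,0]-.55)<.08)&(abs(W[...,1]+.335)<.16)
print(mrect(W,m))
n,l,st,_=cv2.connectedComponentsWithStats(m.astype(np.uint8))
for i in range(1,n):
    if st[i,4]>200: print(mrect(W,l==i))
```

```text
0.007321102960627683 [ 0.42553336 -0.33502163  0.2846306 ] [-7.70921997e-01  6.68130523e-02  1.28784387e+00 -1.23076642e-03
  1.79026131e+00  9.00677391e-01]
('rect', array([ 549.5, -333.9]), array([225.9,  56.2]), 'mean', array([ 550. , -334.1,   50.6]), 'yaw of long axis from +y deg', np.float64(-5.24), 11882)
('rect', array([ 549.5, -333.8]), array([42.8, 55.8]), 'mean', array([ 550.1, -334.2,   50.6]), 'yaw of long axis from +y deg', np.float64(85.31), 2853)
('rect', array([ 544.6, -388.9]), array([43. , 56.1]), 'mean', array([ 545.1, -388.6,   50.7]), 'yaw of long axis from +y deg', np.float64(84.41), 2841)
('rect', array([ 540.2, -434. ]), array([24.7, 55.6]), 'mean', array([ 540.7, -433.6,   50.6]), 'yaw of long axis from +y deg', np.float64(84.53), 1668)
('rect', array([ 558.9, -233.9]), array([24.9, 55.8]), 'mean', array([ 559.1, -234.6,   50.4]), 'yaw of long axis from +y deg', np.float64(84.69), 1666)
('rect', array([ 554.3, -279.3]), array([43.1, 55.8]), 'mean', array([ 554.8, -279.7,   50.6]), 'yaw of long axis from +y deg', np.float64(84.28), 2854)
```

View pics/w3.png

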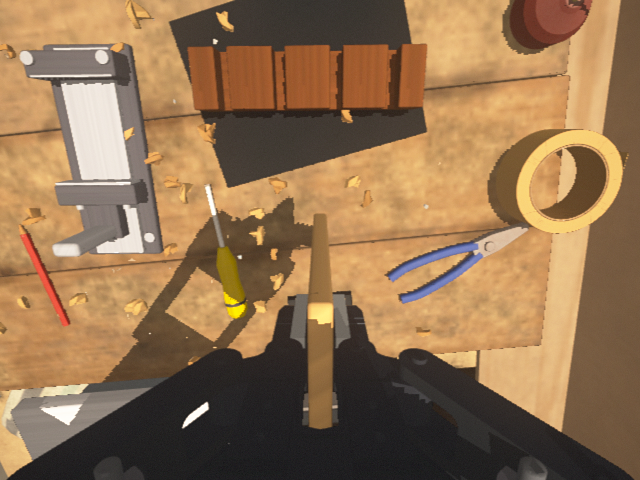

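Stand ridges are clear along rows 45–110, columns 190–425, and the held board hangs straight at column 320. Stand centre is (549.6, −333.9) mm with yaw −5.25°.

```bash
cat >> h.py <<'E'
def groove(y,C=(.5496,-.3339),yaw=-5.25):
    a=np.radians(yaw); return np.array([C[0]-np.sin(a)*y,C[1]+np.cos(a)*y])
E
python3 - <<'E'
from h import *
from workcell import bot,viewer
s=bot.state(); print(frame(s,(*groove(-.0275),.15),174.75))
E
```

```text
('cur psi', np.float64(174.3), 'roll units', np.float64(-0.0025), 'shift units', array([0.411, 0.056, 0.45 ]), 'tilt', array([-0.0026,  0.0028, -1.    ]))
```

Emit:
move_arm:
  motion:
    - [0,[0,0.056,0],-0.0025]
    - [0,[0.1,0,0.05],0]
    - [0,[0.1,0,0.05],0]
    - [0,[0.1,0,0.05],0]
    - [0,[0.11,0,0.1],0]
    - [0,[0,0,0.1],0]
    - [0,[0,0,0.07],0]
    - [0,[0,0,0],0]
    - [0,[0,0,0],0]
    - [0,[0,0,0],0]

```text
time_s: 26.6
tool_pos: [0.5482, -0.3599, 0.1636]
orientation: [3.137, -0.139, 0.005]
force: [0.0, -0.0, -0.5]
finger_gap: 0.0075
finger_force: 58.7
```

Run:
```python
from h import *
from workcell import bot,viewer
s=bot.state(); print(frame(s,(*groove(-.0275),.097),174.75),s["tool_pos"],s["finger_gap"])
print("stand",stand(viewer.camera("top")))
```

```text
('cur psi', np.float64(174.92), 'roll units', np.float64(0.001), 'shift units', array([-0.003,  0.005,  0.222]), 'tilt', array([ 0.003 , -0.0021, -1.    ])) [ 0.54818469 -0.35985762  0.16356722] 0.007471387900709371
stand ('rect', array([ 575.1, -291.3]), array([322.2, 152.8]), 'mean', array([ 550.8, -314.2,   51.1]), 'yaw of long axis from +y deg', np.float64(-7.31), 1040)
```

Emit:
move_arm:
  motion:
    - [0,[-0.003,0.005,0.03],0]
    - [0,[0,0,0.04],0]
    - [0,[0,0,0.04],0]
    - [0,[0,0,0.03],0]
    - [0,[0,0,0.03],0]
    - [0,[0,0,0.025],0]
    - [0,[0,0,0.02],0]
    - [0,[0,0,0],0]
    - [0,[0,0,0],0]
    - [0,[0,0,0],0]

```text
time_s: 27.65
tool_pos: [0.5467, -0.3613, 0.0968]
orientation: [3.138, -0.14, 0.001]
force: [-0.1, 0.6, 1.3]
finger_gap: 0.0072
finger_force: 58.9
```

Emit:
move_arm:
  motion:
    - [0.35,[0,0,0],0]
    - [0.35,[0,0,0],0]
    - [0.35,[0,0,0],0]
    - [0.35,[0,0,-0.05],0]
    - [0.35,[0,0,-0.08],0]
    - [0.35,[0,0,-0.1],0]
    - [0.35,[0,0,-0.12],0]
    - [0.35,[0,0,-0.12],0]
    - [0.35,[-0.1,-0.1,-0.07],0]
    - [0.35,[-0.1,-0.1,0],0]

```text
time_s: 28.65
tool_pos: [0.4931, -0.2971, 0.264]
orientation: [3.134, -0.141, 0.012]
force: [-0.2, 0.7, 1.1]
finger_gap: 0.03
finger_force: 0.0
```

Emit:
move_arm:
  motion:
    - [0.35,[-0.1,-0.1,0],0]
    - [0.35,[-0.1,-0.1,0],0]
    - [0.35,[0,-0.13,0],0]
    - [0.35,[0,-0.13,0],0]
    - [0.35,[0,-0.13,0],0]
    - [0.35,[0,-0.13,0],0]
    - [0.35,[0,-0.13,0],0]
    - [0.35,[0,-0.13,0],-0.045]
    - [0.35,[0,0,0],-0.045]
    - [0.35,[0,0,0],-0.045]

```text
time_s: 29.65
tool_pos: [0.4584, 0.0035, 0.2602]
orientation: [3.095, 0.538, 0.003]
force: [-0.2, 0.2, 0.4]
finger_gap: 0.0298
finger_force: 0.0
```

Emit:
move_arm:
  motion:
    - [0.35,[0,0,0],-0.045]
    - [0.35,[0,0,0],-0.045]
    - [0.35,[0,0,0],-0.045]
    - [0.35,[0,0,0],-0.045]
    - [0.35,[0,0,0],-0.045]
    - [0.35,[0,0,0],-0.045]
    - [0.35,[0,0,0],-0.045]
    - [0.35,[0,0,0],-0.045]
    - [0.35,[0,0,0],-0.045]
    - [0.35,[0,0,0],0]

```text
time_s: 30.65
tool_pos: [0.4584, 0.002, 0.26]
orientation: [2.18, 2.26, 0.002]
force: [0.1, -0.7, -0.3]
finger_gap: 0.0297
finger_force: 0.0
```

```bash
cat >> h.py <<'E'
def status(c):
    W=xyz(c); hsv=cv2.cvtColor(c["color"],cv2.COLOR_RGB2HSV); print("stand",stand(c))
    for b in boards(c,.143,.008,(.45,.65),(-.48,-.18),15): print("  standing",b)
E
python3 - <<'E'
from h import *
from workcell import bot,viewer
s=bot.state(); print(frame(s,(.431,.27,.26),-87.2),s["tool_pos"],s["finger_gap"])
status(viewer.camera("top"))
E
```

```text
('cur psi', np.float64(-87.91), 'roll units', np.float64(-0.004), 'shift units', array([ 0.897, -0.048, -0.   ]), 'tilt', array([ 1.9e-03, -2.0e-04, -1.0e+00])) [0.45842538 0.00204706 0.25997941] 0.029734929073101497
stand ('rect', array([ 591.5, -334.9]), array([347.1, 193.6]), 'mean', array([ 523.8, -344.8,   51. ]), 'yaw of long axis from +y deg', np.float64(-6.38), 1356)
  standing ('rect', array([ 519.1, -374.8]), array([ 9.3, 60. ]), 'mean', array([ 520.2, -374. ,  142.1]), 'yaw of long axis from +y deg', np.float64(84.32), 113)
```

The stand was knocked about 27 mm, but it is still upright on the mat and the board is seated at z = 142 mm. I'll re-measure it with the next board in hand.

Emit:
move_arm:
  motion:
    - [0.35,[0.1,-0.006,0],-0.004]
    - [0.35,[0.12,-0.006,0],0]
    - [0.35,[0.12,-0.006,0],0]
    - [0.35,[0.12,-0.006,0],0]
    - [0.35,[0.12,-0.006,0],0]
    - [0.35,[0.12,-0.006,0],0]
    - [0.35,[0.12,-0.006,0],0]
    - [0.35,[0.08,-0.006,0.05],0]
    - [0.35,[0,0,0.06],0]
    - [0.35,[0,0,0],0]

```text
time_s: 31.7
tool_pos: [0.4295, 0.2712, 0.2232]
orientation: [-2.166, -2.273, 0.008]
force: [0.2, 0.2, -0.1]
finger_gap: 0.0303
finger_force: 0.0
```

Run:
```python
from h import *
from workcell import bot,viewer
s=bot.state(); c=viewer.camera("wrist")
bs=boards(c,.160,.006,(.34,.52),(.22,.328))
for b in bs: print(b)
b=min(bs,key=lambda b:abs(b[1][0]-431)); 
print(frame(s,(b[1][0]/1000,.291,.115),-87.2),s["tool_pos"],s["finger_gap"])
```

```text
('rect', array([437.4, 290.9]), array([ 8.1, 60.2]), 'mean', array([437.3, 292.9, 159.6]), 'yaw of long axis from +y deg', np.float64(3.09), 1283)
('rect', array([480.5, 293.2]), array([ 8.5, 59.9]), 'mean', array([479.9, 294.8, 159.2]), 'yaw of long axis from +y deg', np.float64(2.9), 1419)
('cur psi', np.float64(-87.22), 'roll units', np.float64(-0.0001), 'shift units', array([0.065, 0.029, 0.361]), 'tilt', array([-0.0047, -0.0024, -1.    ])) [0.42952896 0.27123291 0.22317621] 0.03032479381966106
```

Emit:
move_arm:
  motion:
    - [0.35,[0.06,0.026,0.04],0]
    - [0.35,[0.003,0,0.08],0]
    - [0.35,[0,0,0.09],0]
    - [0.35,[0,0,0.09],0]
    - [0.35,[0,0,0.06],0]
    - [0,[0,0,0],0]
    - [0,[0,0,0],0]
    - [0,[0,0,0],0]
    - [0,[0,0,0],0]
    - [0,[0,0,0],0]

```text
time_s: 32.75
tool_pos: [0.4378, 0.2902, 0.1187]
orientation: [2.166, 2.275, 0.0]
force: [-3.6, -2.1, 0.8]
finger_gap: 0.007
finger_force: 59.5
```

Emit:
move_arm:
  motion:
    - [0,[0,0,-0.03],0]
    - [0,[0,0,-0.05],0]
    - [0,[0,0,-0.06],0]
    - [0,[0,0,-0.06],0]
    - [0,[0,0,-0.06],0]
    - [0,[0,0,-0.06],0]
    - [0,[0,0,-0.06],0]
    - [0,[0,0,-0.06],0]
    - [0,[0,0,-0.06],0]
    - [0,[0,0,0],0]

```text
time_s: 33.75
tool_pos: [0.4399, 0.2913, 0.2731]
orientation: [2.164, 2.273, 0.016]
force: [0.2, -0.3, -0.4]
finger_gap: 0.0072
finger_force: 59.5
```

Emit:
move_arm:
  motion:
    - [0,[-0.1,0,0],0]
    - [0,[-0.14,0,0],0]
    - [0,[-0.14,0,0],0]
    - [0,[-0.14,0,0],0]
    - [0,[-0.14,0,0],0]
    - [0,[-0.14,0,0],0]
    - [0,[-0.14,0,0],0]
    - [0,[-0.14,0,0],0.04]
    - [0,[0,0,0],0.045]
    - [0,[0,0,0],0.045]

```text
time_s: 34.75
tool_pos: [0.4541, -0.035, 0.2676]
orientation: [2.59, 1.776, 0.001]
force: [0.2, 0.0, -0.4]
finger_gap: 0.0077
finger_force: 59.4
```

Emit:
move_arm:
  motion:
    - [0,[0,0,0],0.045]
    - [0,[0,0,0],0.045]
    - [0,[0,0,0],0.045]
    - [0,[0,0,0],0.045]
    - [0,[0,0,0],0.045]
    - [0,[0,0,0],0.045]
    - [0,[0,0,0],0.045]
    - [0,[0,0,0],0.045]
    - [0,[0,0,0],0.045]
    - [0,[0,0,0],0.012]

```text
time_s: 35.75
tool_pos: [0.4541, -0.0334, 0.2677]
orientation: [3.137, -0.16, 0.002]
force: [0.3, -0.6, -0.4]
finger_gap: 0.0075
finger_force: 59.4
```

Emit:
move_arm:
  motion:
    - [0,[-0.02,0.11,-0.01],0]
    - [0,[-0.02,0.11,-0.01],0]
    - [0,[-0.02,0.11,-0.01],0]
    - [0,[-0.02,0.11,-0.01],0]
    - [0,[0,0.11,-0.01],0]
    - [0,[0,0.11,-0.01],0]
    - [0,[0,0.11,-0.01],0]
    - [0,[0,0.11,0],0]
    - [0,[0,0,0],0]
    - [0,[0,0,0],0]

```text
time_s: 36.75
tool_pos: [0.4039, -0.2941, 0.2882]
orientation: [-3.137, 0.157, 0.0]
force: [0.6, -0.3, -1.2]
finger_gap: 0.0076
finger_force: 59.5
```

```bash
cat >> h.py <<'E'
def wstand(c):
    W=xyz(c); hsv=cv2.cvtColor(c["color"],cv2.COLOR_RGB2HSV)
    m=(abs(W[...,2]-.051)<.006)&(hsv[...,1]>90)&(hsv[...,0]<15)&(abs(W[...,0]-.54)<.1)&(abs(W[...,1]+.335)<.17)
    n,l,st,_=cv2.connectedComponentsWithStats(m.astype(np.uint8))
    k=np.isin(l,[i for i in range(1,n) if st[i,4]>200]); print("wstand",mrect(W,k))
    for i in range(1,n):
        if st[i,4]>200: print("  ",mrect(W,l==i))
    for b in boards(c,.143,.008,(.42,.65),(-.48,-.18),100): print("  standing",b)
E
python3 - <<'E'
from h import *
from workcell import bot,viewer
s=bot.state(); print(s["tool_pos"],s["finger_gap"],s["joint_pos"],frame(s,(.4,-.3,.28),174.5))
c=viewer.camera("wrist"); np.savez("w4.npz",**c); cv2.imwrite("pics/w4.png",c["color"][:,:,::-1]); wstand(c)
E
```

```text
[ 0.40394708 -0.2941078   0.28820905] 0.007553795683210414 [-7.43205279e-01 -2.92376592e-02  1.37845945e+00  5.64262425e-04
  1.79283168e+00  9.27600269e-01] ('cur psi', np.float64(174.28), 'roll units', np.float64(-0.0012), 'shift units', array([-0.011,  0.021,  0.027]), 'tilt', array([ 0.e+00,  7.e-04, -1.e+00]))
wstand ('rect', array([ 525.2, -350.6]), array([226.2,  56.3]), 'mean', array([ 525.9, -346.6,   50.6]), 'yaw of long axis from +y deg', np.float64(-5.0), 10515)
   ('rect', array([ 525.1, -351.1]), array([44.3, 56. ]), 'mean', array([ 525.5, -350.4,   50.6]), 'yaw of long axis from +y deg', np.float64(83.85), 2826)
   ('rect', array([ 519.7, -414.1]), array([25.8, 56.2]), 'mean', array([ 520.1, -413.9,   50.8]), 'yaw of long axis from +y deg', np.float64(84.82), 1636)
   ('rect', array([ 516.2, -450.7]), array([25.1, 55.6]), 'mean', array([ 517. , -449.8,   50.5]), 'yaw of long axis from +y deg', np.float64(85.1), 1680)
   ('rect', array([ 533.9, -250.2]), array([24.7, 55.4]), 'mean', array([ 534.4, -250.7,   50.6]), 'yaw of long axis from +y deg', np.float64(85.07), 1600)
   ('rect', array([ 530.1, -295.4]), array([42.2, 56.2]), 'mean', array([ 530.4, -295.7,   50.6]), 'yaw of long axis from +y deg', np.float64(84.04), 2773)
  standing ('rect', array([ 520.4, -373.5]), array([ 8.5, 59.9]), 'mean', array([ 521.3, -373. ,  142.1]), 'yaw of long axis from +y deg', np.float64(84.87), 1139)
```

View pics/w4.png

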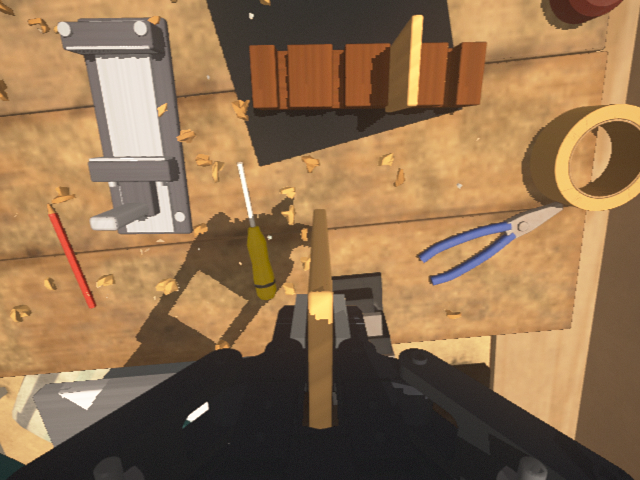

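The stand is intact and the first board is seated at (408,62) in the image. The stand centre is now (525.2, −350.5) mm.

Run:
```python
from h import *
from workcell import bot,viewer
s=bot.state(); g=groove(.0275,(.5252,-.3505),-5.1); print(g,frame(s,(*g,.165),174.9),s["tool_pos"])
```

```text
[ 0.52764459 -0.32310887] ('cur psi', np.float64(174.35), 'roll units', np.float64(-0.003), 'shift units', array([0.419, 0.062, 0.412]), 'tilt', array([ 3.e-04,  5.e-04, -1.e+00])) [ 0.40413558 -0.2934273   0.28847202]
```

Emit:
move_arm:
  motion:
    - [0,[0,0.062,0],-0.003]
    - [0,[0.1,0,0.05],0]
    - [0,[0.1,0,0.05],0]
    - [0,[0.1,0,0.05],0]
    - [0,[0.1,0,0.1],0]
    - [0,[0.019,0,0.1],0]
    - [0,[0,0,0.06],0]
    - [0,[0,0,0],0]
    - [0,[0,0,0],0]
    - [0,[0,0,0],0]

```text
time_s: 37.8
tool_pos: [0.5283, -0.3234, 0.1681]
orientation: [3.136, -0.139, 0.005]
force: [0.4, 0.8, 0.3]
finger_gap: 0.0072
finger_force: 59.6
```

Run:
```python
from h import *
from workcell import bot,viewer
s=bot.state(); g=groove(.0275,(.5252,-.3505),-5.1); print(frame(s,(*g,.102),174.9),s["tool_pos"],s["finger_gap"])
status(viewer.camera("top"))
```

```text
('cur psi', np.float64(174.94), 'roll units', np.float64(0.0002), 'shift units', array([-0.002, -0.001,  0.22 ]), 'tilt', array([ 0.0034, -0.0023, -1.    ])) [ 0.52829369 -0.32341573  0.16808218] 0.007156025739948867
stand ('rect', array([ 555.3, -297.1]), array([350.6, 145.2]), 'mean', array([ 522.8, -342.8,   51. ]), 'yaw of long axis from +y deg', np.float64(-8.19), 903)
  standing ('rect', array([ 501.8, -373.2]), array([ 8.6, 25.7]), 'mean', array([ 501.8, -373.2,  142. ]), 'yaw of long axis from +y deg', np.float64(86.12), 55)
```

Emit:
move_arm:
  motion:
    - [0,[-0.002,-0.001,0.03],0]
    - [0,[0,0,0.04],0]
    - [0,[0,0,0.04],0]
    - [0,[0,0,0.03],0]
    - [0,[0,0,0.03],0]
    - [0,[0,0,0.025],0]
    - [0,[0,0,0.022],0]
    - [0,[0,0,0],0]
    - [0,[0,0,0],0]
    - [0,[0,0,0],0]

```text
time_s: 38.85
tool_pos: [0.5271, -0.3231, 0.1011]
orientation: [3.138, -0.14, 0.001]
force: [-0.6, 0.5, 3.7]
finger_gap: 0.0075
finger_force: 60.1
```

Emit:
move_arm:
  motion:
    - [0.35,[0,0,0],0]
    - [0.35,[0,0,0],0]
    - [0.35,[0,0,0],0]
    - [0.35,[0,0,-0.05],0]
    - [0.35,[0,0,-0.08],0]
    - [0.35,[0,0,-0.1],0]
    - [0.35,[0,0,-0.12],0]
    - [0.35,[0,0,-0.12],0]
    - [0.35,[-0.05,-0.1,-0.07],0]
    - [0.35,[-0.05,-0.12,0],0]

```text
time_s: 39.85
tool_pos: [0.504, -0.2558, 0.2684]
orientation: [3.133, -0.143, 0.014]
force: [1.1, 1.1, 0.5]
finger_gap: 0.0299
finger_force: 0.0
```

Emit:
move_arm:
  motion:
    - [0.35,[0,-0.13,0],0]
    - [0.35,[0,-0.13,0],0]
    - [0.35,[0,-0.13,0],0]
    - [0.35,[0,-0.13,0],0]
    - [0.35,[0,-0.13,0],0]
    - [0.35,[0,-0.13,0],0]
    - [0.35,[0,-0.13,0],0]
    - [0.35,[0,-0.1,0],-0.045]
    - [0.35,[0,0,0],-0.045]
    - [0.35,[0,0,0],-0.045]

```text
time_s: 40.85
tool_pos: [0.5298, 0.0486, 0.2638]
orientation: [3.095, 0.537, 0.003]
force: [0.0, -1.4, 0.2]
finger_gap: 0.0299
finger_force: 0.0
```

Emit:
move_arm:
  motion:
    - [0.35,[0,0,0],-0.045]
    - [0.35,[0,0,0],-0.045]
    - [0.35,[0,0,0],-0.045]
    - [0.35,[0,0,0],-0.045]
    - [0.35,[0,0,0],-0.045]
    - [0.35,[0,0,0],-0.045]
    - [0.35,[0,0,0],-0.045]
    - [0.35,[0,0,0],-0.045]
    - [0.35,[0,0,0],-0.045]
    - [0.35,[0,0,0],0]

```text
time_s: 41.85
tool_pos: [0.5299, 0.0473, 0.2638]
orientation: [2.18, 2.261, 0.002]
force: [-0.2, -1.0, 0.0]
finger_gap: 0.0301
finger_force: 0.0
```

Run:
```python
from h import *
from workcell import bot,viewer
s=bot.state(); print(frame(s,(.483,.27,.225),-87.2),s["tool_pos"],s["finger_gap"])
status(viewer.camera("top"))
```

```text
('cur psi', np.float64(-87.91), 'roll units', np.float64(-0.0039), 'shift units', array([ 0.749, -0.12 ,  0.129]), 'tilt', array([ 1.6e-03,  1.0e-04, -1.0e+00])) [0.52986075 0.04725397 0.26376809] 0.030116987231182543
stand ('rect', array([ 580.9, -357.4]), array([232.8, 178.1]), 'mean', array([ 522.7, -345.2,   51. ]), 'yaw of long axis from +y deg', np.float64(-5.37), 1136)
  standing ('rect', array([ 525.5, -321.1]), array([ 8.2, 57.8]), 'mean', array([ 524.4, -320.9,  142.5]), 'yaw of long axis from +y deg', np.float64(85.37), 102)
  standing ('rect', array([ 519.1, -375.4]), array([ 7.9, 60. ]), 'mean', array([ 518.4, -375.2,  142.8]), 'yaw of long axis from +y deg', np.float64(85.78), 100)
```

Emit:
move_arm:
  motion:
    - [0.35,[0,-0.12,0],-0.004]
    - [0.35,[0.1,0,0],0]
    - [0.35,[0.12,0,0],0]
    - [0.35,[0.12,0,0],0]
    - [0.35,[0.12,0,0],0]
    - [0.35,[0.12,0,0],0]
    - [0.35,[0.12,0,0],0]
    - [0.35,[0.05,0,0.06],0]
    - [0.35,[0,0,0.06],0]
    - [0.35,[0,0,0],0]

```text
time_s: 42.9
tool_pos: [0.4812, 0.2707, 0.2238]
orientation: [-2.166, -2.273, 0.008]
force: [-0.0, -0.7, -0.1]
finger_gap: 0.0298
finger_force: 0.0
```

Run:
```python
from h import *
from workcell import bot,viewer
viewer.camera("wrist");c=viewer.camera("wrist");s=bot.state(); 
bs=boards(c,.160,.006,(.34,.52),(.22,.328))
for b in bs: print(b)
b=min(bs,key=lambda b:abs(b[1][0]-483)); 
print(frame(s,(b[1][0]/1000,.292,.115),-87.2),s["tool_pos"],s["finger_gap"])
```

```text
('rect', array([479.8, 293.1]), array([ 8. , 59.9]), 'mean', array([479.8, 295.1, 159.5]), 'yaw of long axis from +y deg', np.float64(2.75), 1295)
('cur psi', np.float64(-87.27), 'roll units', np.float64(-0.0004), 'shift units', array([ 0.072, -0.006,  0.373]), 'tilt', array([-2.e-04, -2.e-04, -1.e+00])) [0.48264066 0.27050439 0.22686396] 0.030054382852250094
```

Emit:
move_arm:
  motion:
    - [0.35,[0.07,-0.006,0.04],0]
    - [0.35,[0.002,0,0.08],0]
    - [0.35,[0,0,0.09],0]
    - [0.35,[0,0,0.09],0]
    - [0.35,[0,0,0.06],0]
    - [0,[0,0,0],0]
    - [0,[0,0,0],0]
    - [0,[0,0,0],0]
    - [0,[0,0,0],0]
    - [0,[0,0,0],0]

```text
time_s: 44.0
tool_pos: [0.4804, 0.2924, 0.1198]
orientation: [2.166, 2.275, 0.003]
force: [-1.7, 0.6, -0.8]
finger_gap: 0.0073
finger_force: 59.3
```

Emit:
move_arm:
  motion:
    - [0,[0,0,-0.03],0]
    - [0,[0,0,-0.05],0]
    - [0,[0,0,-0.06],0]
    - [0,[0,0,-0.06],0]
    - [0,[0,0,-0.06],0]
    - [0,[0,0,-0.06],0]
    - [0,[0,0,-0.06],0]
    - [0,[0,0,-0.06],0]
    - [0,[0,0,-0.06],0]
    - [0,[0,0,0],0]

```text
time_s: 45.0
tool_pos: [0.481, 0.2928, 0.2737]
orientation: [2.164, 2.274, 0.012]
force: [-0.3, 0.2, -0.9]
finger_gap: 0.0073
finger_force: 59.4
```

Emit:
move_arm:
  motion:
    - [0,[-0.1,0,0],0]
    - [0,[-0.14,0,0],0]
    - [0,[-0.14,0,0],0]
    - [0,[-0.14,0,0],0]
    - [0,[-0.14,0,0],0]
    - [0,[-0.14,0,0],0]
    - [0,[-0.14,0,0],0]
    - [0,[-0.14,0,0],0.04]
    - [0,[0,0,0],0.045]
    - [0,[0,0,0],0.045]

```text
time_s: 46.0
tool_pos: [0.4954, -0.033, 0.2681]
orientation: [-2.59, -1.777, 0.001]
force: [0.5, 0.3, 0.3]
finger_gap: 0.0073
finger_force: 59.4
```

Emit:
move_arm:
  motion:
    - [0,[0,0,0],0.045]
    - [0,[0,0,0],0.045]
    - [0,[0,0,0],0.045]
    - [0,[0,0,0],0.045]
    - [0,[0,0,0],0.045]
    - [0,[0,0,0],0.045]
    - [0,[0,0,0],0.045]
    - [0,[0,0,0],0.045]
    - [0,[0,0,0],0.045]
    - [0,[0,0,0],0.01]

```text
time_s: 47.0
tool_pos: [0.4954, -0.0313, 0.2682]
orientation: [-3.138, 0.149, 0.001]
force: [0.3, 0.2, -0.4]
finger_gap: 0.0071
finger_force: 59.4
```

Emit:
move_arm:
  motion:
    - [0,[-0.04,0.11,-0.01],0]
    - [0,[-0.04,0.11,-0.01],0]
    - [0,[-0.04,0.11,-0.01],0]
    - [0,[-0.04,0.11,-0.01],0]
    - [0,[-0.04,0.11,-0.01],0]
    - [0,[-0.04,0.11,-0.01],0]
    - [0,[0,0.1,0],0]
    - [0,[0,0,0],0]
    - [0,[0,0,0],0]
    - [0,[0,0,0],0]

```text
time_s: 48.0
tool_pos: [0.4032, -0.251, 0.2863]
orientation: [-3.137, 0.143, 0.0]
force: [0.0, 0.1, -0.2]
finger_gap: 0.0072
finger_force: 59.4
```

Run:
```python
from h import *
from workcell import bot,viewer
c=viewer.camera("wrist"); wstand(c)
s=bot.state(); print(s["tool_pos"],s["finger_gap"],s["joint_pos"]); g=groove(.0825,(.5252,-.3505),-5.1); print(g,frame(s,(*g,.165),174.9))
```

```text
wstand ('rect', array([ 525.2, -350.6]), array([225.8,  56.3]), 'mean', array([ 526.6, -337.4,   50.6]), 'yaw of long axis from +y deg', np.float64(-5.11), 8420)
   ('rect', array([ 517.8, -423.9]), array([14.2, 57.5]), 'mean', array([ 517.6, -423.7,   50.6]), 'yaw of long axis from +y deg', np.float64(83.37), 316)
   ('rect', array([ 516.3, -450.4]), array([25.3, 56.1]), 'mean', array([ 516.9, -449.5,   50.5]), 'yaw of long axis from +y deg', np.float64(84.83), 1774)
   ('rect', array([ 534., -250.]), array([24. , 56.2]), 'mean', array([ 534.5, -250.3,   50.6]), 'yaw of long axis from +y deg', np.float64(84.93), 1637)
   ('rect', array([ 530. , -296.2]), array([44. , 55.5]), 'mean', array([ 530.5, -295.8,   50.6]), 'yaw of long axis from +y deg', np.float64(84.73), 2896)
   ('rect', array([ 524.7, -353.5]), array([41.4, 55.6]), 'mean', array([ 524.1, -358. ,   50.7]), 'yaw of long axis from +y deg', np.float64(81.09), 1797)
  standing ('rect', array([ 527.4, -320.8]), array([ 8.6, 60. ]), 'mean', array([ 528.1, -320.3,  142.1]), 'yaw of long axis from +y deg', np.float64(84.38), 1179)
  standing ('rect', array([ 520.1, -378.3]), array([ 8.9, 60.1]), 'mean', array([ 520.8, -377.5,  141.6]), 'yaw of long axis from +y deg', np.float64(84.91), 1346)
[ 0.40333547 -0.2508919   0.28645695] 0.007403965995663559 [-6.76218003e-01 -8.47781241e-02  1.43465004e+00  4.56479876e-04
  1.79202724e+00  9.85268572e-01]
[ 0.53253378 -0.26832661] ('cur psi', np.float64(174.81), 'roll units', np.float64(-0.0005), 'shift units', array([0.434, 0.02 , 0.405]), 'tilt', array([ 0.e+00,  5.e-04, -1.e+00]))
```

Stand unmoved since the last look.

Emit:
move_arm:
  motion:
    - [0,[0.034,0.02,0],-0.0005]
    - [0,[0.1,0,0.05],0]
    - [0,[0.1,0,0.05],0]
    - [0,[0.1,0,0.05],0]
    - [0,[0.1,0,0.1],0]
    - [0,[0,0,0.1],0]
    - [0,[0,0,0.05],0]
    - [0,[0,0,0],0]
    - [0,[0,0,0],0]
    - [0,[0,0,0],0]

```text
time_s: 49.05
tool_pos: [0.5331, -0.2703, 0.1693]
orientation: [3.136, -0.142, 0.006]
force: [1.0, 0.4, -0.5]
finger_gap: 0.0073
finger_force: 59.4
```

Run:
```python
from h import *
from workcell import bot,viewer
s=bot.state(); g=groove(.0825,(.5252,-.3505),-5.1); print(frame(s,(*g,.103),174.9),s["tool_pos"],s["finger_gap"])
```

```text
('cur psi', np.float64(174.81), 'roll units', np.float64(-0.0005), 'shift units', array([-0.002, -0.006,  0.221]), 'tilt', array([ 0.004 , -0.0025, -1.    ])) [ 0.53308304 -0.27025159  0.16928872] 0.007293420404997546
```

Emit:
move_arm:
  motion:
    - [0,[-0.002,-0.005,0.03],0]
    - [0,[0,0,0.04],0]
    - [0,[0,0,0.04],0]
    - [0,[0,0,0.03],0]
    - [0,[0,0,0.03],0]
    - [0,[0,0,0.025],0]
    - [0,[0,0,0.023],0]
    - [0,[0,0,0],0]
    - [0,[0,0,0],0]
    - [0,[0,0,0],0]

```text
time_s: 50.05
tool_pos: [0.5321, -0.2683, 0.1019]
orientation: [3.138, -0.142, 0.002]
force: [-0.3, 0.7, 4.1]
finger_gap: 0.0077
finger_force: 59.9
```

Emit:
move_arm:
  motion:
    - [0.35,[0,0,0],0]
    - [0.35,[0,0,0],0]
    - [0.35,[0,0,0],0]
    - [0.35,[0,0,-0.05],0]
    - [0.35,[0,0,-0.08],0]
    - [0.35,[0,0,-0.1],0]
    - [0.35,[0,0,-0.12],0]
    - [0.35,[0,0,-0.12],0]
    - [0.35,[-0.1,-0.1,-0.07],0]
    - [0.35,[-0.1,-0.12,0],0]

```text
time_s: 51.05
tool_pos: [0.4792, -0.198, 0.2683]
orientation: [3.134, -0.145, 0.012]
force: [0.1, -0.3, 0.2]
finger_gap: 0.0295
finger_force: 0.0
```

Emit:
move_arm:
  motion:
    - [0.35,[-0.1,-0.1,0],0]
    - [0.35,[-0.1,-0.1,0],0]
    - [0.35,[-0.1,-0.1,0],0]
    - [0.35,[0,-0.13,0],0]
    - [0.35,[0,-0.13,0],0]
    - [0.35,[0,-0.13,0],0]
    - [0.35,[0,-0.1,0],0]
    - [0.35,[0,0,0],-0.045]
    - [0.35,[0,0,0],-0.045]
    - [0.35,[0,0,0],-0.045]

```text
time_s: 52.05
tool_pos: [0.4098, 0.0477, 0.2644]
orientation: [3.096, 0.532, 0.003]
force: [0.1, -0.6, 0.2]
finger_gap: 0.0296
finger_force: 0.0
```

Emit:
move_arm:
  motion:
    - [1,[0,0,0],-0.045]
    - [1,[0,0,0],-0.045]
    - [1,[0,0,0],-0.045]
    - [1,[0,0,0],-0.045]
    - [1,[0,0,0],-0.045]
    - [1,[0,0,0],-0.045]
    - [1,[0,0,0],-0.045]
    - [1,[0,0,0],-0.045]
    - [1,[0,0,0],-0.045]
    - [1,[0,0,0],0]

```text
time_s: 53.05
tool_pos: [0.4098, 0.0472, 0.2643]
orientation: [2.182, 2.259, 0.002]
force: [0.0, -0.1, 1.0]
finger_gap: 0.0854
finger_force: 0.0
```

Run:
```python
from h import *
from workcell import bot,viewer
s=bot.state(); print(frame(s,(.354,.3,.27),-88.4),s["tool_pos"],s["finger_gap"])
status(viewer.camera("top"))
```

```text
('cur psi', np.float64(-88.0), 'roll units', np.float64(0.0022), 'shift units', array([ 0.847, -0.163, -0.019]), 'tilt', array([ 1.8e-03,  1.0e-04, -1.0e+00])) [0.40984852 0.0472357  0.2642785 ] 0.08543607422064434
stand ('rect', array([ 564.6, -298.7]), array([351.5, 163.3]), 'mean', array([ 521.1, -354.5,   51. ]), 'yaw of long axis from +y deg', np.float64(-5.79), 957)
  standing ('rect', array([ 531.4, -268.1]), array([ 8.9, 59.9]), 'mean', array([ 531.6, -268. ,  142.4]), 'yaw of long axis from +y deg', np.float64(83.69), 103)
  standing ('rect', array([ 525.8, -323.4]), array([ 8.8, 59.4]), 'mean', array([ 524.5, -323. ,  142.3]), 'yaw of long axis from +y deg', np.float64(84.82), 107)
  standing ('rect', array([ 518.8, -378.1]), array([ 7.8, 59.9]), 'mean', array([ 518.5, -377.6,  142.5]), 'yaw of long axis from +y deg', np.float64(84.99), 102)
```

All three boards are seated. Now to the handle.

Emit:
move_arm:
  motion:
    - [1,[0.08,-0.02,-0.02],0.002]
    - [1,[0.11,-0.02,0],0]
    - [1,[0.11,-0.02,0],0]
    - [1,[0.11,-0.02,0],0]
    - [1,[0.11,-0.02,0],0]
    - [1,[0.11,-0.02,0],0]
    - [1,[0.11,-0.02,0],0]
    - [1,[0.1,-0.02,0],0]
    - [1,[0,0,0],0]
    - [1,[0,0,0],0]

```text
time_s: 54.1
tool_pos: [0.3542, 0.2979, 0.2693]
orientation: [2.189, 2.252, -0.0]
force: [-0.3, 0.1, 0.0]
finger_gap: 0.0854
finger_force: 0.0
```

Run:
```python
from h import *
from workcell import bot,viewer
c=viewer.camera("wrist"); s=bot.state(); W=xyz(c)
m=(abs(W[...,0]-.355)<.03)&(abs(W[...,1]-.382)<.025)&(abs(W[...,2]-.171)<.012)
r=mrect(W,m); print(r); print("door",boards(c,.170,.005,(.30,.54),(.32,.37)))
print(frame(s,(r[1][0]/1000,r[1][1]/1000,.131),-87.6),s["tool_pos"])
```

```text
('rect', array([354.1, 382.5]), array([11.1, 11.1]), 'mean', array([354.1, 382.5, 168.8]), 'yaw of long axis from +y deg', np.float64(-33.92), 276)
door [('rect', array([437.4, 339.9]), array([205.8,  16.3]), 'mean', array([436.7, 340.3, 169.4]), 'yaw of long axis from +y deg', np.float64(-87.01), 6272)]
('cur psi', np.float64(-88.42), 'roll units', np.float64(-0.0046), 'shift units', array([0.284, 0.011, 0.461]), 'tilt', array([ 4.e-04, -4.e-04, -1.e+00])) [0.35444351 0.29733235 0.26938431]
```

Emit:
move_arm:
  motion:
    - [1,[0.14,0.006,0],-0.0046]
    - [1,[0.144,0.005,0],0]
    - [1,[0,0,0.1],0]
    - [1,[0,0,0.13],0]
    - [1,[0,0,0.13],0]
    - [1,[0,0,0.1],0]
    - [0,[0,0,0],0]
    - [0,[0,0,0],0]
    - [0,[0,0,0],0]
    - [0,[0,0,0],0]

```text
time_s: 55.15
tool_pos: [0.356, 0.3837, 0.134]
orientation: [2.173, 2.268, 0.008]
force: [0.4, -0.2, -0.1]
finger_gap: 0.0282
finger_force: 0.0
```

Emit:
move_arm:
  motion:
    - [0,[0,0,0],0]
    - [0,[-0.054,-0.013,0],-0.028]
    - [0,[-0.054,-0.013,0],-0.028]
    - [0,[-0.054,-0.013,0],-0.028]
    - [0,[-0.054,-0.013,0],-0.028]
    - [0,[-0.054,-0.013,0],-0.028]
    - [0,[0,0,0],0]
    - [0,[0,0,0],0]
    - [0,[0,0,0],0]
    - [0,[0,0,0],0]

```text
time_s: 56.15
tool_pos: [0.3523, 0.3003, 0.1333]
orientation: [-1.625, -2.687, -0.0]
force: [-6.0, -1.7, 6.9]
finger_gap: 0.0102
finger_force: 59.1
```

Emit:
move_arm:
  motion:
    - [0,[-0.054,-0.015,0],-0.028]
    - [0,[-0.054,-0.015,0],-0.028]
    - [0,[-0.054,-0.015,0],-0.028]
    - [0,[-0.054,-0.015,0],-0.028]
    - [0,[-0.054,-0.015,0],-0.028]
    - [0,[-0.054,-0.015,0],-0.028]
    - [0,[-0.054,-0.015,0],-0.028]
    - [0,[0,0,0],0]
    - [0,[0,0,0],0]
    - [0,[0,0,0],0]

```text
time_s: 57.15
tool_pos: [0.4081, 0.1983, 0.1333]
orientation: [0.734, 3.05, 0.006]
force: [4.0, 3.3, 6.3]
finger_gap: 0.0104
finger_force: 59.4
```

Run:
```python
from h import *
from workcell import bot
s=bot.state(); print(frame(s,(.477,.1568,.131),-2.6),s["tool_pos"],s["force"],tool(s)[:2,1]@s["force"][:2])
```

```text
('cur psi', np.float64(-27.06), 'roll units', np.float64(-0.1359), 'shift units', array([-0.236, -0.128,  0.008]), 'tilt', array([ 0.0056,  0.0025, -1.    ])) [0.40809457 0.19829178 0.1332868 ] [3.95680069 3.28106226 6.25366441] 4.721732581645462
```

Emit:
move_arm:
  motion:
    - [0,[-0.054,-0.013,0],-0.028]
    - [0,[-0.054,-0.013,0],-0.028]
    - [0,[-0.054,-0.013,0],-0.028]
    - [0,[-0.054,-0.013,0],-0.028]
    - [0,[-0.045,-0.01,0],-0.022]
    - [0,[0,0,0],0]
    - [0,[-0.005,0,0],0]
    - [0,[0,0,0],0]
    - [0,[0,0,0],0]
    - [0,[0,0,0],0]

```text
time_s: 58.15
tool_pos: [0.4757, 0.1563, 0.1333]
orientation: [-0.08, -3.14, 0.002]
force: [-2.0, -2.4, 10.5]
finger_gap: 0.0102
finger_force: 60.0
```

Run:
```python
from h import *
from workcell import bot
s=bot.state(); print(frame(s,(.477,.1568,.131),-2.6),s["tool_pos"],s["force"])
```

```text
('cur psi', np.float64(-2.9), 'roll units', np.float64(-0.0017), 'shift units', array([-0.004,  0.002,  0.008]), 'tilt', array([-2.0e-04, -1.4e-03, -1.0e+00])) [0.47569075 0.15625824 0.13328501] [-1.9783417  -2.384652   10.45160583]
```

Emit:
move_arm:
  motion:
    - [0,[-0.005,0,0],0]
    - [0,[-0.005,0,0],0]
    - [0,[0,0,0],0]
    - [0,[0,0,0],0]
    - [1,[0,0,0],0]
    - [1,[0,0,0],0]
    - [1,[0,0,0],0]
    - [1,[0,0,0],0]
    - [1,[0,0,-0.08],0]
    - [1,[0,0,-0.1],0]

```text
time_s: 59.15
tool_pos: [0.478, 0.156, 0.1833]
orientation: [-0.08, -3.135, 0.002]
force: [1.1, -0.6, 0.0]
finger_gap: 0.0856
finger_force: 0.0
```

Emit:
move_arm:
  motion:
    - [1,[0,0,-0.1],0]
    - [1,[0,0,-0.1],0]
    - [1,[0.02,0,-0.05],0]
    - [1,[0,0,0],0]
    - [1,[0,0,0],0]
    - [1,[0,0,0],0]
    - [1,[0,0,0],0]
    - [1,[0,0,0],0]
    - [1,[0,0,0],0]
    - [1,[0,0,0],0]

```text
time_s: 60.15
tool_pos: [0.4734, 0.1566, 0.2598]
orientation: [-0.08, -3.14, 0.0]
force: [-0.2, -0.2, 0.2]
finger_gap: 0.0856
finger_force: 0.0
```

Run:
```python
from h import *
from workcell import bot,viewer
c=viewer.camera("wrist"); s=bot.state(); W=xyz(c); print(s["tool_pos"],s["time_s"])
m=(abs(W[...,0]-.475)<.03)&(abs(W[...,1]-.156)<.025)&(abs(W[...,2]-.171)<.012)
print(mrect(W,m))
t=viewer.camera("top"); status(t)
cv2.imwrite("pics/end.png",cv2.resize(t["color"][150:350,170:510,::-1],None,fx=2.35,fy=2.35))
```

```text
[0.47344808 0.1566285  0.2599823 ] 60.2
('rect', array([477. , 156.9]), array([11.4, 11.3]), 'mean', array([475.8, 156.9, 167.6]), 'yaw of long axis from +y deg', np.float64(-23.27), 259)
stand ('rect', array([ 561.2, -298.5]), array([349.2, 159.5]), 'mean', array([ 521.1, -353.6,   51. ]), 'yaw of long axis from +y deg', np.float64(-5.58), 948)
  standing ('rect', array([ 531.2, -269.2]), array([ 8.7, 59. ]), 'mean', array([ 531.5, -268.7,  142.8]), 'yaw of long axis from +y deg', np.float64(84.37), 97)
  standing ('rect', array([ 525.8, -323. ]), array([ 9.1, 58.9]), 'mean', array([ 524.4, -322.7,  142.5]), 'yaw of long axis from +y deg', np.float64(84.59), 108)
  standing ('rect', array([ 518.5, -378.9]), array([ 9.1, 60.4]), 'mean', array([ 519.8, -378.5,  142.3]), 'yaw of long axis from +y deg', np.float64(83.69), 111)
```

View pics/end.png

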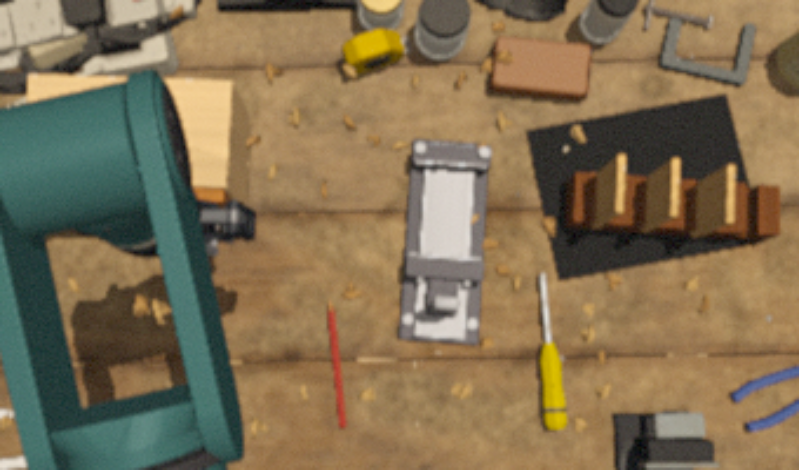

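The handle is back at (477.0, 156.9) mm, its shut position. All three boards stand in the grooves at (620,185), (672,190) and (728,197), and the bystanders are untouched.

```bash
python3 -c "
from workcell import hand_in; print(hand_in())"
```

```text
the job is handed in; nothing more can be done
None
```

The job is handed in: the stand is upright on the mat with all three boards fully down in its grooves, the cabinet door is shut and the bystanders are where they were; the hand-in returned no verdict.

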